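Load housings on a clean tray and plug their bores

TASK

Get the bearing housings ready for the paint shop: first move the plug gauge that was left on the aluminium tray onto its blue rubber pad, then sweep all the loose swarf off the tray into the pan at its end with the scraper, and stand the scraper back on the bench clear of the tray. On the clean tray stand every housing upright with its whole flange on the plate, and close each housing's bore with a red tapered plug, pushed fully home so that the plug's flange lies flat on the rim; spare plugs stay in the rack. Do not disturb the glue bottle and the blue tin.

Things in the scene. Friction and masses are not known exactly. Their poses are not given: they have to be found in the camera images.
- tray: Fixed aluminium tray; origin on the bench under the centre of its plate, z up. Flat plate, x +-78, y +-130 mm, top 30 mm above the bench; 3 mm lips 8 mm high along both long sides (inside x = +-77), none at the ends. Blue pan, part of the tray, at y = -130 to -206 mm, as wide, inner floor 4 mm and walls 34 mm above the bench: what is pushed off the plate's -y edge drops in.
- plug_gauge: Go/no-go plug gauge lying down, 21 x 97 x 18 mm, knurled grey middle, a green and a red end, 0.13 kg; lies across the tray's plate at the start. Origin at the centre of its underside, 9 mm below its axis; long axis along its y. Take it across the knurled middle (20 mm wide, 18 mm high, y = -32 to +18 mm).
- gauge_pad: Fixed rubber pad with a blue face for the gauge, 110 mm along x, 120 mm along y, 4 mm thick; origin under its centre on the bench.
- scraper: Scraper block standing on its blade, 64 mm high, 0.16 kg. Origin at the centre of the blade's lower edge, z up. White nylon blade 110 mm along x, 14 mm along y, 12 mm high; above it a beech foot 110 x 26 mm up to 24 mm; above that a beech grip 74 mm along x, 22 mm thick along y, from 24 to 64 mm: take it there across y.
- chip_0: Loose curl of swarf, dark steel or brass, about 16 x 10 x 7 mm, 10 g, on the tray's plate at the start; origin at the centre of its underside. May be absent (2 to 4 are present).
- chip_1: Loose curl of swarf, dark steel or brass, about 16 x 10 x 7 mm, 10 g, on the tray's plate at the start; origin at the centre of its underside. May be absent (2 to 4 are present).
- chip_2: Loose curl of swarf, dark steel or brass, about 16 x 10 x 7 mm, 10 g, on the tray's plate at the start; origin at the centre of its underside. May be absent (2 to 4 are present).
- chip_3: Loose curl of swarf, dark steel or brass, about 16 x 10 x 7 mm, 10 g, on the tray's plate at the start; origin at the centre of its underside. May be absent (2 to 4 are present).
- housing_0: Loose bearing housing (dark flange, bright barrel), 0.3 kg, 58 mm high, on the bench at the start. Origin at the centre of its underside, z up. Square flange 56 x 56 mm, 12 mm thick; above it a round barrel, 38 mm diameter, up to 58 mm, small ribs at its foot up to 25 mm; 22 mm bore open at the top, 46 mm deep. Take it across the barrel. May be absent (3 or 4 are present).
- housing_1: Loose bearing housing (dark flange, bright barrel), 0.3 kg, 58 mm high, on the bench at the start. Origin at the centre of its underside, z up. Square flange 56 x 56 mm, 12 mm thick; above it a round barrel, 38 mm diameter, up to 58 mm, small ribs at its foot up to 25 mm; 22 mm bore open at the top, 46 mm deep. Take it across the barrel. May be absent (3 or 4 are present).
- housing_2: Loose bearing housing (dark flange, bright barrel), 0.3 kg, 58 mm high, on the bench at the start. Origin at the centre of its underside, z up. Square flange 56 x 56 mm, 12 mm thick; above it a round barrel, 38 mm diameter, up to 58 mm, small ribs at its foot up to 25 mm; 22 mm bore open at the top, 46 mm deep. Take it across the barrel. May be absent (3 or 4 are present).
- housing_3: Loose bearing housing (dark flange, bright barrel), 0.3 kg, 58 mm high, on the bench at the start. Origin at the centre of its underside, z up. Square flange 56 x 56 mm, 12 mm thick; above it a round barrel, 38 mm diameter, up to 58 mm, small ribs at its foot up to 25 mm; 22 mm bore open at the top, 46 mm deep. Take it across the barrel. May be absent (3 or 4 are present).
- plug_0: Red tapered plug, 18 g, hanging in the rack at the start. Origin on its axis at the flange's underside, z up: below it a taper, 20.4 mm diameter down to 15 mm at 26 mm depth; above it a flange, 30 mm diameter, 4 mm thick, then a round grip, 16 mm diameter, 4 to 28 mm above the origin. Fully home its origin is on the rim, 58 mm above the housing's. All 4 are present; any plug fits any housing.
- plug_1: Red tapered plug, 18 g, hanging in the rack at the start. Origin on its axis at the flange's underside, z up: below it a taper, 20.4 mm diameter down to 15 mm at 26 mm depth; above it a flange, 30 mm diameter, 4 mm thick, then a round grip, 16 mm diameter, 4 to 28 mm above the origin. Fully home its origin is on the rim, 58 mm above the housing's. All 4 are present; any plug fits any housing.
- plug_2: Red tapered plug, 18 g, hanging in the rack at the start. Origin on its axis at the flange's underside, z up: below it a taper, 20.4 mm diameter down to 15 mm at 26 mm depth; above it a flange, 30 mm diameter, 4 mm thick, then a round grip, 16 mm diameter, 4 to 28 mm above the origin. Fully home its origin is on the rim, 58 mm above the housing's. All 4 are present; any plug fits any housing.
- plug_3: Red tapered plug, 18 g, hanging in the rack at the start. Origin on its axis at the flange's underside, z up: below it a taper, 20.4 mm diameter down to 15 mm at 26 mm depth; above it a flange, 30 mm diameter, 4 mm thick, then a round grip, 16 mm diameter, 4 to 28 mm above the origin. Fully home its origin is on the rim, 58 mm above the housing's. All 4 are present; any plug fits any housing.
- plug_rack: Fixed grey rack block, 168 mm along x, 56 mm along y, 36 mm high, with four 23 mm holes through it at x = -63, -21, 21 and 63 mm; origin under its centre. A plug in it rests with its flange on the top.
- press: Fixed white bench press behind the tray, always in the same place, not used: keep clear of it. Its base, about 40 mm high, reaches from x = 0.59 to 1.02 m and y = -0.01 to 0.21 m; a thin toggle lever at its front left corner (x = 0.64, y = 0.17 m) stands 100 mm high; from x = 0.70 m on it is 0.2 m to 0.5 m high. Origin under the middle of its base.
- glue_bottle: Bystander: red squeeze bottle, 34 mm in diameter, 95 mm high, standing loose; origin at the centre of its underside.
- paste_tin: Bystander: dark blue tin, 57 mm in diameter, 44 mm high, standing loose; origin at the centre of its underside.

How it is judged:
By the outcome, as a careful person would: the job done as asked, in the order asked, and still so for the second after the job is handed in, with the robot touching nothing.
Of chip_0, chip_1, chip_2, chip_3 only 2 to 4 are there at a start; the rules pass over those that are not, and their reading is None.
Of housing_0, housing_1, housing_2, housing_3 only 3 to 4 are there at a start; the rules pass over those that are not, and their reading is None.
At some moment in a run one of housing_0, housing_1, housing_2, housing_3 may be knocked a few centimetres aside while the robot is not near it.
It also fails if it takes over 210 s, if anything falls off the work surface, if the arm or the gripper's body presses on something with over 40 N, if the wrist force passes 120 N, or if a joint passes its speed limit or range.

ROBOT

A 7-joint arm with a two-finger parallel gripper is mounted at the origin on the work surface; the furniture and walls round the work are solid. World frame = base frame: x ahead of the robot, y to its left, z up, the work surface at z = 0. Lengths are in m, angles in rad, forces in N, time in s.
With the tool pointing down it reaches from about 0.4 to 0.85 m from the base axis. Payload 10.4 kg.
Tool frame: the origin (TCP) lies midway between the tips of the shut fingers; the grasp point (between the pads) lies 19 mm behind it; z points along the fingers, x is the direction in which the jaws open and shut, and the axes are right-handed (so a half turn about z gives the same grasp; the last joint's range is limited). The gripper opens to 85 mm and grips with 20 to 120 N. Pads are 22 mm wide; open, the fingers measure 114 mm over their backs; the gripper's body (76 mm by 85 mm) begins 54 mm behind the grasp point. The pads swing forward as they close: fully open they stand 13 mm farther back than shut.
Start: joints at [-1.186, 0.332, -0.065, 1.46, 0.022, 1.35, -0.088], TCP at [0.248, 0.574, 0.231] pointing down, gripper open.
Joint ranges: [-2.6, 2.6], [-0.5, 2.12], [-1.47, 1.34], [0.16, 2.42], [-1.27, 4.41], [0.06, 2.06], [-2.6, 2.6]. Speed limits (rad/s): [2.22, 2.22, 2.79, 2.79, 3.14, 3.14, 3.14].

INTERFACE

Orientations are given as a unit quaternion [x, y, z, w].
In Python, from workcell import manip, cams gives the robot as it stands.
- The arm moves only by the tool move_arm, never from a script. Its argument "moves" is a list of rows, each a list of 7 numbers: the turn, a rotation vector about the tool's x, y, z in degrees, then the shift along the tool's x, y, z in m, then the finger opening in m, from 0 to 0.0854. A call has 1 to 10 rows; each row is the pose to reach, as a shift and turn from the pose commanded when the call began, along the tool's axes at that moment; what a row does not reach only later rows make up. A row lasts 1/10 s, in which the tool goes at most 50 mm and 8.59 degrees, less where a joint would pass 70% of its speed; a pose out of reach is approached as far as the arm can. A call with a gripper value outside its range is refused whole. The fingers move at their own pace and stop on an object; "grip_force" is the grip in N (left out, the last holds). Time passes only in rows, so rows that repeat a pose let the fingers close. It gives the time, the measured TCP pose, the force and the opening at its end, in the units of the state.
- manip.get_obs(): the state, without advancing time (a new reading comes with each control period).
- cams.camera(name): name is "scene" or "side" or "wrist"; returns the picture (384x512x3 uint8, red, green, blue); there is no depth.
- cams.camera_params(name): a dict with "fx", "fy", "cx", "cy" (pixels), "xyz" and "rotation" of the camera in the world. Camera axes: x right, y up, looking along -z (the intrinsics and any distortion apply to the point x, -y, -z); pixel columns grow to the right and rows downward; lengths in m; the calibration is good to about 2 mm. A picture is of the moment at which its call begins: read the wrist's pose just before it. camera_params takes no time and is no camera call; for the wrist camera it gives the pose at the moment of the call.
- manip.hand_in(): hands the job in, once; it reports no verdict.
The state is a dict: "clock": time; "joint_pos": joint angles; "joint_velocities": joint speeds; "tau": joint torques, N m; "position": TCP position; "ee_rot": TCP orientation; "ft_force": force on the tool from outside, world axes, zero at the start; "torque": the same for the moment, N m; "grip_width": opening from 0.0 (shut) to 1.0 (fully open).
Only numpy, scipy, OpenCV 4.12 (cv2) and the standard library are available. Lean on these libraries where they do the work, as an engineer would, in place of code of your own. Each camera call takes 0.05 s, during which the arm holds its last target. There are 200 camera calls.

## Working session

There is one attempt and no reset: what is moved stays moved. The work goes in short steps, Python scripts to look and compute and a tool call to move; the robot and the scene stay as the last step left them, time stands still between calls to the robot, and variables do not carry over. Pictures are saved under pics/ and viewed, about 12 in all and at most 16, crops included, and the job is handed in when it is done.

Besides the shell and the picture viewer there is one more tool, called after "Call:" as a command line: name --pt "numbers of a row" for each row, then --argument value for the rest. move_arm: Moves the arm, as the interface text tells. Its arguments: {"type":"object","properties":{"moves":{"type":"array","items":{"type":"array","items":{"type":"number"}}},"grip_force":{"type":"number"}},"required":["moves"]}

```bash
ls; mkdir -p pics
cat > h.py <<'E'
import numpy as np, cv2
from scipy.spatial.transform import Rotation as R
from workcell import manip, cams
def shot(n,f=None):
    p=cams.camera_params(n); im=cams.camera(n)
    if f: cv2.imwrite(f'pics/{f}.png',im[:,:,::-1])
    return im,p
def rot(p):
    r=np.array(p['rotation'],float)
    return r if r.shape==(3,3) else R.from_quat(r).as_matrix()
def ray(p,u,v):
    d=np.array([(u-p['cx'])/p['fx'],-(v-p['cy'])/p['fy'],-1.]); return np.array(p['xyz']),rot(p)@d
def onz(p,u,v,z):
    o,d=ray(p,u,v); return o+d*(z-o[2])/d[2]
def proj(p,X):
    c=rot(p).T@(np.array(X)-p['xyz']); return p['cx']+p['fx']*c[0]/-c[2], p['cy']+p['fy']*c[1]/c[2]
E
python3 - <<'E'
from h import *
a,p=shot('scene','sc0'); b,q=shot('side','si0'); c,r=shot('wrist','wr0')
for x in(p,q,r):print(x)
print(manip.get_obs())
E
```

```text
pics
{'fx': 374.9653048956869, 'fy': 374.9653048956869, 'cx': 255.28558337213227, 'cy': 188.7948616534893, 'xyz': array([ 0.78459065, -0.69277777,  0.88819059]), 'rotation': array([0.34523913, 0.0478677 , 0.12986245, 0.9282534 ])}
{'fx': 451.8774449593817, 'fy': 451.8774449593817, 'cx': 249.47555230347857, 'cy': 198.9558954018354, 'xyz': array([0.06857673, 0.75078705, 0.91641034]), 'rotation': array([-0.11949244,  0.38872137,  0.87519391, -0.26201694])}
{'fx': 264.51810165155206, 'fy': 264.51810165155206, 'cx': 254.67548552822086, 'cy': 196.1042350413764, 'xyz': array([0.18339245, 0.60278933, 0.37307892]), 'rotation': array([-0.11803282, -0.0769274 ,  0.54411156,  0.82709917])}
{'clock': 0.15, 'joint_pos': array([-1.18555215,  0.33270523, -0.06465943,  1.46072044,  0.02162502,
        1.34988958, -0.08852534]), 'joint_velocities': array([-1.11407298e-03, -1.67694371e-03,  1.73541303e-03, -4.05734953e-03,
       -1.40458145e-05,  4.74668215e-04,  8.14748113e-04]), 'tau': array([ 9.41319377e-04, -6.25829530e+01,  4.91352996e-02, -3.91852212e+01,
        1.62026536e-02,  7.45238591e-03,  3.60003048e-05]), 'position': array([0.24781773, 0.57347882, 0.23072537]), 'ee_rot': array([ 8.35664203e-01,  5.49240454e-01, -4.05689600e-04,  3.14930993e-04]), 'ft_force': array([0.29409257, 0.85922665, 0.23669972]), 'torque': array([-0.00149264, -0.02192842, -0.02703093]), 'grip_width': 0.9974619866482434}
```

View pics/sc0.png

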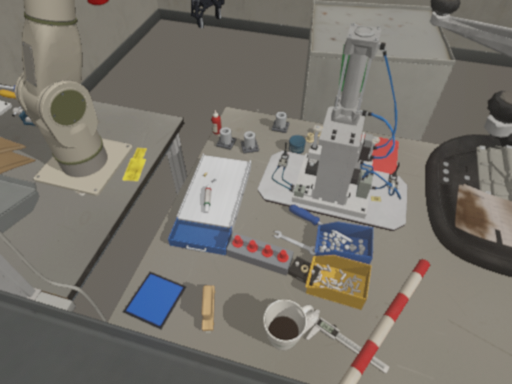

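View pics/si0.png

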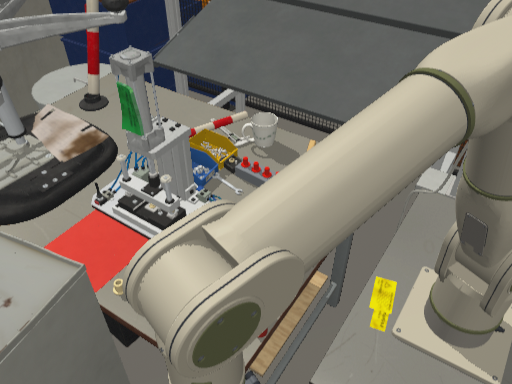

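Scene view: tray at (213,190), gauge on it (207,199), pan (200,237), rack with 4 plugs (238–283,241–256), pad (155,299), scraper (208,307), three housings (226,138),(249,141),(281,121), bottle (216,123), tin (298,144). The arm hides the work in the side view. I'll take an enlarged crop.

Run:
```python
from h import *
im=cv2.imread('pics/sc0.png')
a=cv2.resize(im[105:335,115:325],None,fx=3,fy=3,interpolation=cv2.INTER_CUBIC)
cv2.imwrite('pics/c0.png',cv2.hconcat([a[:345], a[345:]])[:,:] if 0 else cv2.resize(im[105:300,115:325],None,fx=3.05,fy=3.05,interpolation=cv2.INTER_CUBIC))
p=cams.camera_params('scene')
for n,u,v,z in [('housA',226,131,.058),('housB',249,134,.058),('housC',281,115,.058),('pad',155,299,.004),('scr',208,290,.064),('p0',238,237,.064),('p3',283,252,.064),('trayTL',205,156,.03),('trayTR',250,163,.03),('BL',179,222,.03),('BR',233,232,.03),('gauge',207,199,.039)]:
    print(n,onz(p,u,v,z).round(3))
hsv=cv2.cvtColor(im,cv2.COLOR_BGR2HSV)
def blobs(m,mn=15):
    n,l,s,c=cv2.connectedComponentsWithStats(m)
    for i in range(1,n):
        if s[i,4]>=mn: print(s[i],c[i].round(1), cv2.minAreaRect(np.argwhere(l==i)[:,::-1].astype(np.float32)))
print('blue');blobs(cv2.inRange(hsv,(105,150,60),(125,255,255))[:, :330],40)
print('red');blobs(cv2.inRange(hsv,(0,150,100),(6,255,255))[:, :330]|cv2.inRange(hsv,(174,150,100),(180,255,255))[:, :330],10)
print('wood');blobs(cv2.inRange(hsv,(8,70,100),(25,200,255))[200:, :330],40)
```

```text
housA [0.423 0.217 0.058]
housB [0.502 0.224 0.058]
housC [0.582 0.352 0.058]
pad [ 0.436 -0.375  0.004]
scr [ 0.569 -0.342  0.064]
p0 [ 0.592 -0.181  0.064]
p3 [ 0.716 -0.193  0.064]
trayTL [0.385 0.111 0.03 ]
trayTR [0.536 0.12  0.03 ]
BL [ 0.41  -0.158  0.03 ]
BR [ 0.566 -0.148  0.03 ]
gauge [ 0.459 -0.064  0.039]
blue
[ 127  275   55   51 1578] [154.2 299.3] ((153.93190002441406, 298.66583251953125), (36.961769104003906, 47.55848693847656), 30.465543746948242)
red
[88  0 20  5 72] [97.3  1.5] ((97.5, 2.0), (4.0, 19.0), 90.0)
[212 117   8  13  54] [216.5 121.3] ((215.5, 123.0), (12.0, 7.0), 90.0)
[233 236   9  11  66] [237.3 241.7] ((237.70001220703125, 241.60000610351562), (8.049844741821289, 9.391485214233398), 26.56505012512207)
[248 241   9  11  72] [252.1 246.4] ((252.0, 246.0), (10.0, 8.0), 90.0)
[263 246   9  11  74] [267.  251.3] ((267.0, 251.0), (10.0, 8.0), 90.0)
[278 251  10  11  80] [282.4 256.4] ((282.5, 256.0), (10.0, 9.0), 90.0)
wood
[301  55  29  46 727] [317.9  77.4] ((315.0, 77.5), (45.0, 28.0), 90.0)
[201  85  14  46 536] [207.7 107.6] ((207.33706665039062, 107.53932189941406), (12.465197563171387, 45.156944274902344), 1.6846843957901)
```

View pics/c0.png

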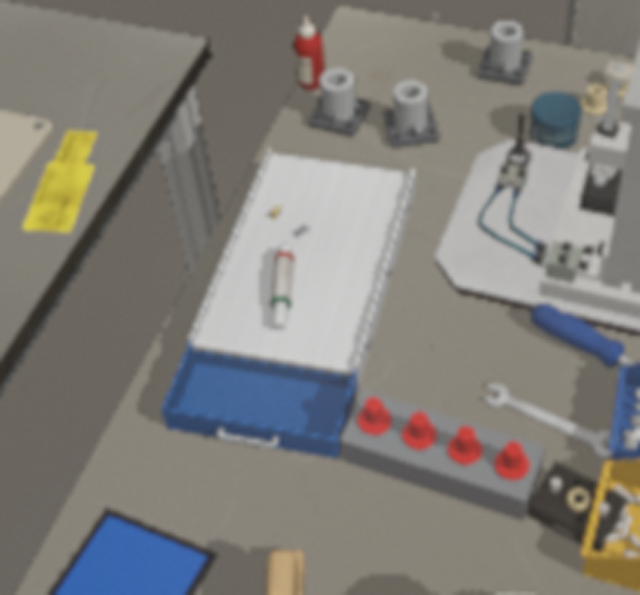

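Crop: gauge lies at crop (282,288), two chips at (275,211) brass and (301,231) dark, three housings only, rack and plugs sharp. Two chips are seen for sure; a close wrist view will settle that. I'm moving to look over the tray.

Call:
move_arm --pt "0 0 66.7 -0.192 0.204 -0.06 0.085" --pt "0 0 66.7 -0.192 0.204 -0.06 0.085" --pt "0 0 66.7 -0.192 0.204 -0.06 0.085" --pt "0 0 66.7 -0.192 0.204 -0.06 0.085" --pt "0 0 66.7 -0.192 0.204 -0.06 0.085" --pt "0 0 66.7 -0.192 0.204 -0.06 0.085" --pt "0 0 66.7 -0.192 0.204 -0.06 0.085" --pt "0 0 66.7 -0.192 0.204 -0.06 0.085" --pt "0 0 66.7 -0.192 0.204 -0.06 0.085"

```text
clock: 1.05
position: [0.359, 0.3164, 0.2913]
ee_rot: [1.0, -0.002, -0.0, -0.0]
ft_force: [0.5, 0.3, -0.5]
grip_width: 0.999
```

Call:
move_arm --pt "0 0 0 0.111 0.257 -0.06 0.085" --pt "0 0 0 0.111 0.257 -0.06 0.085" --pt "0 0 0 0.111 0.257 -0.06 0.085" --pt "0 0 0 0.111 0.257 -0.06 0.085" --pt "0 0 0 0.111 0.257 -0.06 0.085" --pt "0 0 0 0.111 0.257 -0.06 0.085" --pt "0 0 0 0.111 0.257 -0.06 0.085" --pt "0 0 0 0.111 0.257 -0.06 0.085"

```text
clock: 1.85
position: [0.4698, 0.0592, 0.3512]
ee_rot: [1.0, 0.0, -0.0, -0.0]
ft_force: [0.3, 0.7, -0.4]
grip_width: 0.998
```

```bash
cat >> h.py <<'E'
def st():
    o=manip.get_obs(); M=R.from_quat(o['ee_rot']).as_matrix()
    print('t',round(o['clock'],2),'pos',o['position'].round(4),'yaw',round(np.degrees(np.arctan2(M[1,0],M[0,0])),2),'z',M[:,2].round(3),'F',o['ft_force'].round(1),'g',round(o['grip_width']*85.4,1),'q',o['joint_pos'].round(2))
    return o,M
def go(pos,yaw):
    "shift/turn from the present pose to TCP pos, tool down, tool-x at yaw deg"
    o,M=st(); y=np.radians(yaw); c,s=np.cos(y),np.sin(y)
    T=np.array([[c,s,0],[s,-c,0],[0,0,-1.]])
    print('turn',np.degrees(R.from_matrix(M.T@T).as_rotvec()).round(2),'shift',(M.T@(np.array(pos)-o['position'])).round(4))
E
python3 - <<'E'
from h import *
o,M=st(); im,p=shot('wrist','w1'); shot('side','s1')
print((np.array(p['xyz'])-o['position']).round(4), (rot(p)@[0,0,-1]).round(3), onz(p,p['cx'],p['cy'],.03).round(3))
E
```

```text
t 1.85 pos [0.4698 0.0592 0.3512] yaw 0.03 z [-0.  0. -1.] F [ 0.3  0.7 -0.4] g 85.2 q [-0.71 -0.07  0.47  1.66  0.03  1.55 -0.25]
[0.0004 0.0718 0.1425] [ 0.001 -0.278 -0.961] [ 0.471 -0.003  0.03 ]
```

View pics/w1.png

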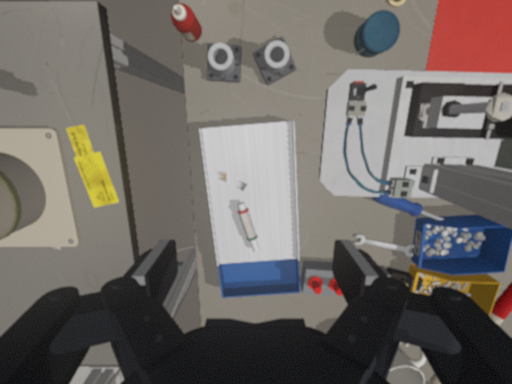

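Wrist overview: tray corners about (200,127),(295,121),(299,261),(218,265); gauge from (239,203) to (256,252); chips at (223,175),(242,185) — two in total; housings A,B bores at (221,58),(277,55); tin (377,35).

Run:
```python
from h import *
im=cv2.imread('pics/w1.png'); p=cams.camera_params('wrist')
cv2.imwrite('pics/w1c.png',cv2.hconcat([cv2.resize(im[115:300,195:310],None,fx=3.2,fy=3.2,interpolation=cv2.INTER_CUBIC),cv2.resize(im[165:257,210:270],None,fx=6.4,fy=6.4,interpolation=cv2.INTER_CUBIC)[:592]]))
print([(n,onz(p,u,v,z).round(4)) for n,u,v,z in [('TL',200,127,.038),('TR',295,121,.038),('BL',218,265,.03),('BR',299,261,.03),('gr',241,205,.039),('gg',255,250,.039),('A',221,58,.058),('B',277,55,.058)]])
hsv=cv2.cvtColor(im,cv2.COLOR_BGR2HSV)
def blobs(m,mn=15):
    n,l,s,c=cv2.connectedComponentsWithStats(m)
    for i in range(1,n):
        if s[i,4]>=mn: print(s[i],c[i].round(1), cv2.minAreaRect(np.argwhere(l==i)[:,::-1].astype(np.float32)))
m=np.zeros(im.shape[:2],np.uint8); m[125:262,206:294]=1
g=cv2.cvtColor(im,cv2.COLOR_BGR2GRAY)
print('sat');blobs((((hsv[:,:,1]>60)|(g<130))*m).astype(np.uint8),4)
```

```text
Traceback (most recent call last):
cv2.error: OpenCV(4.12.0) /io/opencv/modules/core/src/matrix_operations.cpp:64: error: (-215:Assertion failed) src[i].dims <= 2 && src[i].rows == src[0].rows && src[i].type() == src[0].type() in function 'hconcat'
```

```bash
cat >> h.py <<'E'
def blobs(m,mn=15):
    n,l,s,c=cv2.connectedComponentsWithStats(m.astype(np.uint8))
    for i in range(1,n):
        if s[i,4]>=mn: print(s[i],c[i].round(1),'rect', np.round(np.hstack([np.ravel(x) for x in cv2.minAreaRect(np.argwhere(l==i)[:,::-1].astype(np.float32))]),1))
E
python3 - <<'E'
from h import *
im=cv2.imread('pics/w1.png'); p=cams.camera_params('wrist')
cv2.imwrite('pics/w1c.png',cv2.hconcat([cv2.resize(im[115:300,195:310],(368,592),interpolation=cv2.INTER_CUBIC),cv2.resize(im[165:257,210:270],(384,592),interpolation=cv2.INTER_CUBIC)]))
for n,u,v,z in [('TL',200,127,.038),('TR',295,121,.038),('BL',218,265,.03),('BR',299,261,.03),('gr',241,205,.039),('gg',255,250,.039),('A',221,58,.058),('B',277,55,.058)]: print(n,onz(p,u,v,z).round(4))
hsv=cv2.cvtColor(im,cv2.COLOR_BGR2HSV)
m=np.zeros(im.shape[:2],np.uint8); m[125:262,206:294]=1
g=cv2.cvtColor(im,cv2.COLOR_BGR2GRAY)
blobs(((hsv[:,:,1]>60)|(g<130))*m,4)
E
```

```text
TL [0.3786 0.1201 0.038 ]
TR [0.5364 0.1302 0.038 ]
BL [ 0.3982 -0.1435  0.03  ]
BR [ 0.5575 -0.1341  0.03  ]
gr [ 0.4454 -0.016   0.039 ]
gg [ 0.471  -0.1058  0.039 ]
A [0.4193 0.2202 0.058 ]
B [0.5025 0.2245 0.058 ]
[206 125  16   2  23] [212.1 125.3] rect [213.5 125.5   1.   15.   90. ]
[223 174   2   6  10] [223.6 176.7] rect [223.5 176.5   5.    1.   90. ]
[242 185   3   4   5] [242.8 186.6] rect [243.  186.5   0.7   3.5  45. ]
[206 193  10  69 360] [208.8 237.3] rect [210.5 227.   68.    9.   90. ]
[238 209  10   6  29] [242.  211.4] rect [242.6 211.5   4.1   9.4  82.9]
[247 237   5   4  11] [248.5 238.9] rect [248.5 239.    4.5   2.2  26.6]
[253 236   4   3   6] [254.5 237. ] rect [254.5 237.    0.7   3.5  45. ]
[263 259  31   3  49] [281.5 260.6] rect [278. 260.   2.  30.  90.]
```

View pics/w1c.png

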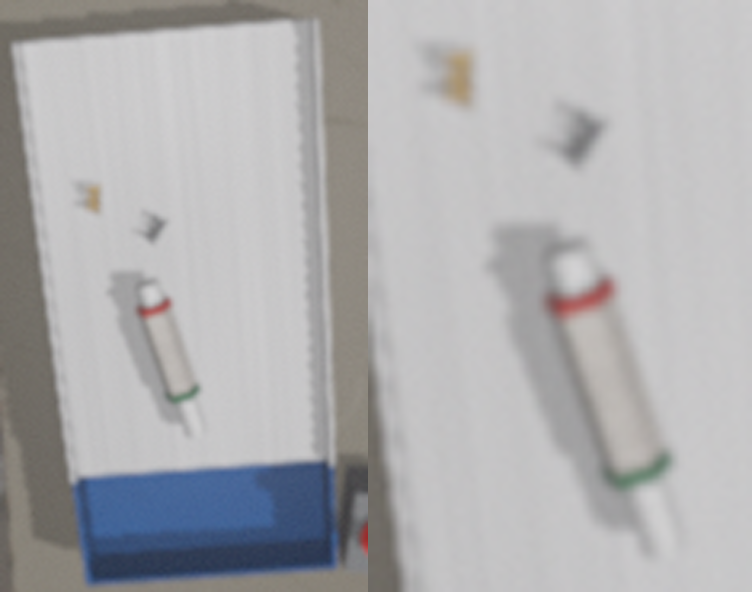

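Zoom: gauge with red ring (243,211) and green ring (252,238), two chips only; tray corners clear.

Run:
```python
from h import *
p=cams.camera_params('wrist')
P={}
for n,u,v,z in [('TL',198.8,128.1,.038),('TR',294.4,121.3,.038),('BL',217.5,265,.038),('BR',297.5,259.4,.038),('PL',223.1,296.9,.034),('PR',299.7,292.5,.034),('red',243.1,211.3,.041),('green',252,237.8,.041),('rt',242.3,202.3,.039),('gt',255.6,251.6,.039)]: P[n]=onz(p,u,v,z); print(n,P[n].round(4))
def a(x,y): d=P[y]-P[x]; return np.degrees(np.arctan2(d[1],d[0])).round(1), np.linalg.norm(d).round(4)
print('top',a('TL','TR'),'bot',a('BL','BR'),'L',a('PL','TL'),'R',a('PR','TR'),'ga',a('green','red'),a('gt','rt'))
print('traycentre from outer',((P['TL']+P['TR']+P['PL']+P['PR'])/4).round(4))
q=cams.camera_params('scene')
h=cv2.cvtColor(cv2.imread('pics/sc0.png'),cv2.COLOR_BGR2HSV)
c,_=cv2.findContours(cv2.inRange(h,(105,150,60),(125,255,255))[270:330,120:190],0,2)
c=max(c,key=cv2.contourArea); r=cv2.boxPoints(cv2.minAreaRect(c))+[120,270]; print(r.round(1))
ap=cv2.approxPolyDP(c,5,True)[:,0]+[120,270]; print([onz(q,*x,.004).round(3)[:2] for x in ap])
g=(P['red']+P['green'])/2; go([g[0],g[1],.13],float(a('green','red')[0])-90)
```

```text
TL [0.3765 0.1183 0.038 ]
TR [0.5355 0.1298 0.038 ]
BL [ 0.3985 -0.1387  0.038 ]
BR [ 0.553  -0.1261  0.038 ]
PL [ 0.4066 -0.2141  0.034 ]
PR [ 0.5617 -0.2032  0.034 ]
red [ 0.4492 -0.0273  0.041 ]
green [ 0.4653 -0.0796  0.041 ]
rt [ 0.4478 -0.0108  0.039 ]
gt [ 0.4722 -0.1092  0.039 ]
top (np.float64(4.1), np.float64(0.1594)) bot (np.float64(4.7), np.float64(0.155)) L (np.float64(95.2), np.float64(0.3338)) R (np.float64(94.5), np.float64(0.334)) ga (np.float64(107.1), np.float64(0.0547)) (np.float64(103.9), np.float64(0.1013))
traycentre from outer [ 0.4701 -0.0423  0.036 ]
[[125.9 309.8]
 [150.1 268.8]
 [181.9 287.5]
 [157.8 328.5]]
[array([ 0.394, -0.318]), array([ 0.383, -0.419]), array([ 0.474, -0.432]), array([ 0.485, -0.327])]
t 1.95 pos [0.4693 0.0607 0.3509] yaw 0.15 z [-0.001 -0.    -1.   ] F [-0.8  0.8 -0. ] g 84.7 q [-0.72 -0.07  0.47  1.66  0.03  1.55 -0.25]
turn [ -0.     0.05 -16.95] shift [-0.0121  0.1141  0.2209]
```

Call:
move_arm --pt "0 0 -15 -0.012 0.114 0.12 0.05" --pt "0 0 -15 -0.012 0.114 0.221 0.05" --pt "0 0 -15 -0.012 0.114 0.221 0.05" --pt "0 0 -15 -0.012 0.114 0.221 0.05" --pt "0 0 -15 -0.012 0.114 0.221 0.05" --pt "0 0 -15 -0.012 0.114 0.221 0.05" --pt "0 0 -15 -0.012 0.114 0.221 0.05" --pt "0 0 -15 -0.012 0.114 0.221 0.05"

```text
clock: 2.75
position: [0.4588, -0.053, 0.1319]
ee_rot: [0.991, 0.131, 0.001, -0.0]
ft_force: [0.6, 0.1, 0.2]
grip_width: 0.586
```

Run:
```python
from h import *
o,M=st(); im,p=shot('wrist','w2')
print([onz(p,u,v,.04).round(3)[:2] for u,v in [(255,196),(200,250),(300,250)]])
```

```text
t 2.75 pos [ 0.4588 -0.053   0.1319] yaw 15.08 z [ 0.002  0.001 -1.   ] F [0.6 0.1 0.2] g 50.1 q [-0.6   0.04  0.64  2.03 -0.03  1.08  0.31]
[array([ 0.459, -0.049]), array([ 0.422, -0.116]), array([ 0.516, -0.091])]
```

View pics/w2.png

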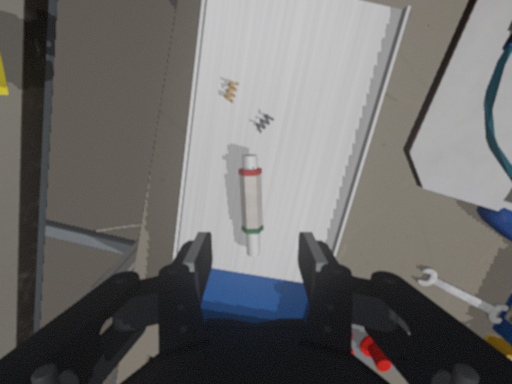

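Gauge at (252,200), centred and aligned with the jaws. Descend and grip.

Call:
move_arm --pt "0 0 0 -0.001 0 0.05 0.05" --pt "0 0 0 -0.001 0 0.08 0.05" --pt "0 0 0 -0.001 0 0.099 0.05" --pt "0 0 0 -0.001 0 0.099 0.05" --pt "0 0 0 -0.001 0 0.099 0.01" --pt "0 0 0 -0.001 0 0.099 0.01" --pt "0 0 0 -0.001 0 0.099 0.01" --pt "0 0 0 -0.001 0 0.099 0.01" --pt "0 0 0 -0.001 0 0.099 0.01" --grip_force 50

```text
clock: 3.7
position: [0.458, -0.0543, 0.0331]
ee_rot: [0.991, 0.13, 0.002, -0.0]
ft_force: [-2.1, 0.1, 9.2]
grip_width: 0.199
```

Call:
move_arm --pt "0 0 0 0 0 -0.02 0.01" --pt "0 0 0 0 0 -0.06 0.01" --pt "0 0 0 0 0 -0.1 0.01" --pt "0 0 0 0 0 -0.1 0.01" --pt "0 0 0 0 0 -0.1 0.01"

```text
clock: 4.2
position: [0.4574, -0.0544, 0.1326]
ee_rot: [0.991, 0.13, 0.002, -0.001]
ft_force: [-0.4, 0.2, -2.1]
grip_width: 0.2
```

Run:
```python
from h import *
go([.434,-.367,.13],-6)
```

```text
t 4.2 pos [ 0.4574 -0.0544  0.1326] yaw 14.96 z [ 0.003  0.002 -1.   ] F [-0.4  0.2 -2.1] g 17.0 q [-0.62  0.04  0.66  2.03 -0.03  1.08  0.31]
turn [-0.08 -0.19 20.96] shift [-0.1033  0.296   0.002 ]
```

Call:
move_arm --pt "0 0 21 -0.103 0.296 0.0 0.01" --pt "0 0 21 -0.103 0.296 0.0 0.01" --pt "0 0 21 -0.103 0.296 0.0 0.01" --pt "0 0 21 -0.103 0.296 0.0 0.01" --pt "0 0 21 -0.103 0.296 0.0 0.01" --pt "0 0 21 -0.103 0.296 0.0 0.01" --pt "0 0 21 -0.103 0.296 0.0 0.01" --pt "0 0 21 -0.103 0.296 0.0 0.01"

```text
clock: 5.0
position: [0.4312, -0.3699, 0.13]
ee_rot: [0.998, -0.055, -0.001, 0.001]
ft_force: [0.7, 0.8, -1.4]
grip_width: 0.201
```

Run:
```python
from h import *
st(); im,p=shot('wrist','w3')
```

```text
t 5.0 pos [ 0.4312 -0.3699  0.13  ] yaw -6.34 z [-0.003 -0.001 -1.   ] F [ 0.7  0.8 -1.4] g 17.1 q [-0.08  0.38  0.87  1.78 -0.32  1.13  0.78]
```

View pics/w3.png

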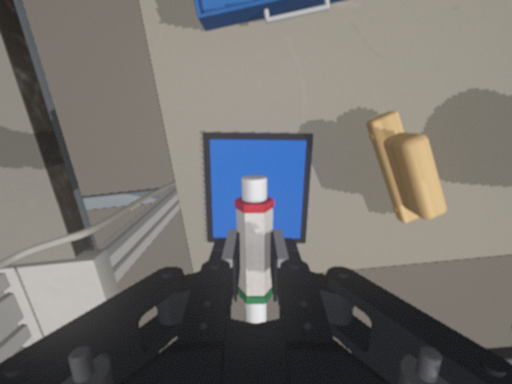

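Gauge is held straight; pad corners about (205,134),(312,134),(306,243),(207,242); scraper at (408,167).

Run:
```python
from h import *
p=cams.camera_params('wrist')
X=np.array([onz(p,u,v,.004)[:2] for u,v in [(205,134),(312,134),(306,243),(207,242)]]); print(X.round(4),X.mean(0).round(4))
# scraper: grip top ends, foot
for n,u,v,z in [('g1',412,136,.064),('g2',432,212,.064),('f1',385,117,.024),('f2',410,215,.024)]: print(n,onz(p,u,v,z).round(4))
st()
```

```text
[[ 0.3898 -0.3048]
 [ 0.495  -0.3162]
 [ 0.4827 -0.4338]
 [ 0.3733 -0.4209]] [ 0.4352 -0.3689]
g1 [ 0.5592 -0.3215  0.064 ]
g2 [ 0.5793 -0.386   0.064 ]
f1 [ 0.5569 -0.3068  0.024 ]
f2 [ 0.5844 -0.404   0.024 ]
t 5.05 pos [ 0.4322 -0.3677  0.13  ] yaw -6.2 z [-0.002  0.    -1.   ] F [-0.6 -0.5 -2.1] g 17.3 q [-0.08  0.38  0.87  1.78 -0.32  1.13  0.78]
```

Call:
move_arm --pt "0 0 0 0.004 -0.006 0.05 0.01" --pt "0 0 0 0.004 -0.006 0.09 0.01" --pt "0 0 0 0.004 -0.006 0.11 0.01" --pt "0 0 0 0.004 -0.006 0.118 0.01" --pt "0 0 0 0.004 -0.006 0.122 0.01" --pt "0 0 0 0.004 -0.006 0.122 0.01" --pt "0 0 0 0.004 -0.006 0.122 0.04" --pt "0 0 0 0.004 -0.006 0.122 0.04" --pt "0 0 0 0.004 -0.006 0.122 0.04"

```text
clock: 5.95
position: [0.4385, -0.362, 0.0101]
ee_rot: [0.999, -0.053, 0.001, 0.0]
ft_force: [0.3, 1.3, -0.1]
grip_width: 0.468
```

Call:
move_arm --pt "0 0 0 0 0 -0.03 0.04" --pt "0 0 0 0 0 -0.08 0.04" --pt "0 0 0 0 0 -0.13 0.05" --pt "0 0 0 0 0 -0.17 0.05" --pt "0 0 0 0 0 -0.17 0.06" --pt "0 0 0 0 0 -0.17 0.06"

```text
clock: 6.55
position: [0.4384, -0.3619, 0.1802]
ee_rot: [0.999, -0.053, 0.001, 0.0]
ft_force: [0.2, 0.4, -0.9]
grip_width: 0.698
```

Run:
```python
from h import *
im,p=shot('wrist','w4'); shot('scene','sc4')
# gauge angle/position + pad + scraper
h=cv2.cvtColor(im,cv2.COLOR_RGB2HSV)
print('blue');blobs(cv2.inRange(h,(105,150,60),(125,255,255)),200)
print('wood');blobs(cv2.inRange(h,(8,70,90),(25,220,255)),200)
print('red');blobs(cv2.inRange(h,(0,120,80),(6,255,255))|cv2.inRange(h,(172,120,80),(180,255,255)),15)
print('green');blobs(cv2.inRange(h,(50,80,30),(85,255,255)),10)
go([.5695,-.354,.16],15.5)
```

```text
blue
[ 193    0  172   45 4923] [266.   15.9] rect [278.5  22.   44.  171.   90. ]
[ 211  144   43   84 2829] [229.  186.4] rect [231.8 185.6  84.2  39.9  88.2]
[ 259  145   33   83 2152] [276.1 185.2] rect [275.1 186.1  30.1  82.7   1.4]
wood
[ 342  122   61   93 3130] [372.5 169. ] rect [372.9 166.7  92.5  38.9  70.7]
red
[246 157  16   4  37] [253.8 158.3] rect [253.5 158.5   3.   15.   90. ]
green
[248 203  15   3  27] [255.2 204.3] rect [255. 204.   2.  14.  90.]
t 6.65 pos [ 0.4376 -0.3612  0.1784] yaw -6.06 z [-0.001  0.001 -1.   ] F [-2.1  0.1 -1. ] g 60.0 q [-0.13  0.33  0.9   1.73 -0.27  1.22  0.73]
turn [ -0.06   0.05 -21.56] shift [ 0.1304 -0.0211  0.0183]
```

View pics/w4.png

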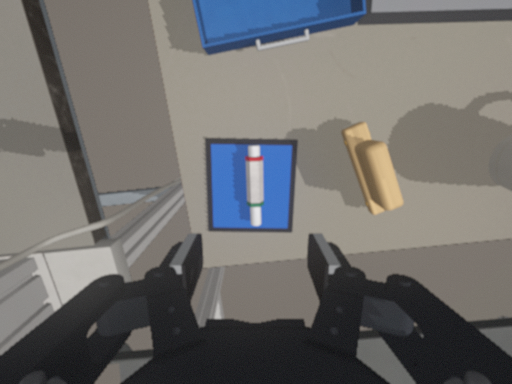

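Gauge rests on the pad, centred (255,185). Scraper stands at (373,168), its long axis ≈106.5°. Go and grip it.

Call:
move_arm --pt "0 0 -22.5 0.13 -0.021 0.018 0.06" --pt "0 0 -22.5 0.13 -0.021 0.018 0.06" --pt "0 0 -22.5 0.13 -0.021 0.018 0.06" --pt "0 0 -22.5 0.13 -0.021 0.018 0.06" --pt "0 0 -22.5 0.13 -0.021 0.018 0.06" --pt "0 0 -22.5 0.13 -0.021 0.018 0.06"

```text
clock: 7.25
position: [0.5679, -0.3554, 0.1606]
ee_rot: [0.99, 0.142, -0.001, -0.0]
ft_force: [-1.2, -0.1, -0.1]
grip_width: 0.704
```

Run:
```python
from h import *
o,M=st(); im,p=shot('wrist','w5')
h=cv2.cvtColor(im,cv2.COLOR_RGB2HSV); m=cv2.inRange(h,(8,70,90),(25,220,255)); blobs(m,200)
# expected grip top outline for centre at TCP
for c,e in [((.5695,-.354),0)]:
    y=np.radians(106.5); d=np.array([np.cos(y),np.sin(y)])
    print([tuple(np.round(proj(p,[*(np.array(c)+s*d),z]),1)) for s,z in [(.037,.064),(-.037,.064),(.055,.024),(-.055,.024),(.055,0),(-.055,0)]])
cv2.imwrite('pics/w5c.png',cv2.resize(im[100:330,170:340,::-1],None,fx=2.5,fy=2.5))
```

```text
t 7.25 pos [ 0.5679 -0.3554  0.1606] yaw 16.28 z [-0.002  0.    -1.   ] F [-1.2 -0.1 -0.1] g 60.2 q [-0.02  0.56  0.73  1.45 -0.38  1.28  1.04]
[489  87  23  22 260] [499.5  97.9] rect [500.   97.5  21.   22.   90. ]
[ 469  111   43   58 1255] [495.1 145. ] rect [490.  139.5  57.   42.   90. ]
[ 242  142   29   97 2256] [256.5 189.3] rect [256.  190.1  96.2  27.   89.2]
[(np.float64(255.8), np.float64(158.3)), (np.float64(256.0), np.float64(233.7)), (np.float64(255.6), np.float64(135.4)), (np.float64(255.8), np.float64(233.7)), (np.float64(255.6), np.float64(134.1)), (np.float64(255.8), np.float64(225.6))]
```

View pics/w5c.png

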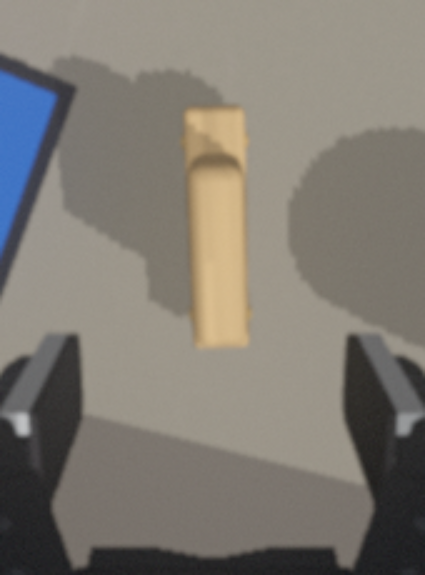

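Scraper is aligned, sits ~5 mm further along tool y. Descend and grip.

Call:
move_arm --pt "0 0 0 0.001 0.005 0.05 0.06" --pt "0 0 0 0.001 0.005 0.09 0.06" --pt "0 0 0 0.001 0.005 0.12 0.06" --pt "0 0 0 0.001 0.005 0.13 0.06" --pt "0 0 0 0.001 0.005 0.13 0.01" --pt "0 0 0 0.001 0.005 0.13 0.01" --pt "0 0 0 0.001 0.005 0.13 0.01" --pt "0 0 0 0.001 0.005 0.13 0.01" --pt "0 0 0 0.001 0.005 0.13 0.01" --pt "0 0 0 0.001 0.005 0.13 0.01" --grip_force 80

```text
clock: 8.3
position: [0.573, -0.36, 0.0337]
ee_rot: [0.99, 0.143, 0.001, 0.001]
ft_force: [-0.2, 0.6, 7.0]
grip_width: 0.245
```

Call:
move_arm --pt "0 0 0 0 0 -0.02 0.01" --pt "0 0 0 0 0 -0.06 0.01" --pt "0 0 0 0 0 -0.11 0.01" --pt "0 0 0 0 0 -0.15 0.01" --pt "0 0 0 0 0 -0.15 0.01"

```text
clock: 8.8
position: [0.5739, -0.3613, 0.1888]
ee_rot: [0.99, 0.143, 0.004, 0.003]
ft_force: [0.3, -0.6, -2.3]
grip_width: 0.243
```

Run:
```python
from h import *
a=np.radians(4.6); T0=np.array([.467,-.0044]); Rt=np.array([[np.cos(a),-np.sin(a)],[np.sin(a),np.cos(a)]])
def t2w(x,y): return T0+Rt@[x,y]
p0={'fx':264.518,'fy':264.518,'cx':254.675,'cy':196.104}
# chips from w1 image: camera pose at TCP(.4698,.0592,.3512), yaw 0
p0['xyz']=np.array([.4702,.131,.4937]); q=cams.camera_params('wrist'); o,M=st()
Mc=M.T@rot(q); p0['rotation']=np.diag([1,-1,-1.])@Mc
for n,u,v in [('brass',222.5,176),('dark',242.5,186.5),('TL',198.8,128.1)]:
    w=onz(p0,u,v,.033 if n!='TL' else .038)[:2]; print(n,w.round(4),(Rt.T@(w-T0)).round(4))
print('start',t2w(0,.11),'end',t2w(0,-.14))
go([*t2w(0,.105),.18],94.6)
```

```text
t 8.8 pos [ 0.5739 -0.3613  0.1888] yaw 16.41 z [ 0.009 -0.005 -1.   ] F [ 0.3 -0.6 -2.3] g 20.8 q [-0.01  0.55  0.74  1.4  -0.38  1.32  1.03]
brass [0.4136 0.0345] [-0.0502  0.0431]
dark [0.4488 0.0153] [-0.0166  0.0211]
TL [0.3773 0.117 ] [-0.0796  0.1282]
start [0.45817812 0.10524568] end [ 0.47822785 -0.14394904]
t 8.8 pos [ 0.5739 -0.3613  0.1888] yaw 16.41 z [ 0.009 -0.005 -1.   ] F [ 0.3 -0.6 -2.3] g 20.8 q [-0.01  0.55  0.74  1.4  -0.38  1.32  1.03]
turn [  0.64  -0.09 -78.19] shift [ 0.0198 -0.4754  0.0056]
```

Call:
move_arm --pt "0.6 0 -78.2 0.01 -0.45 0.0 0.01" --pt "0.6 0 -78.2 0.01 -0.45 0.0 0.01" --pt "0.6 0 -78.2 0.01 -0.45 0.0 0.01" --pt "0.6 0 -78.2 0.01 -0.45 0.0 0.01" --pt "0.6 0 -78.2 0.01 -0.45 0.0 0.01" --pt "0.6 0 -78.2 0.01 -0.45 0.0 0.01" --pt "0.6 0 -78.2 0.01 -0.45 0.0 0.01" --pt "0.6 0 -78.2 0.01 -0.45 0.0 0.01" --pt "0.6 0 -78.2 0.01 -0.45 0.0 0.01" --pt "0.6 0 -78.2 0.01 -0.45 0.0 0.01"

```text
clock: 9.8
position: [0.4521, 0.0819, 0.1814]
ee_rot: [0.673, 0.74, 0.0, -0.006]
ft_force: [0.7, -1.2, -2.1]
grip_width: 0.245
```

```bash
cat >> h.py <<'E'
a_=np.radians(4.6); T0=np.array([.467,-.0044]); Rt=np.array([[np.cos(a_),-np.sin(a_)],[np.sin(a_),np.cos(a_)]])
def t2w(x,y): return T0+Rt@[x,y]
def w2t(w): return (Rt.T@(np.array(w)[:2]-T0)).round(4)
E
python3 - <<'E'
from h import *
go([*t2w(-.015,.095),.08],94.6)
im,p=shot('scene','sc6'); im,p=shot('wrist','w6')
cv2.imwrite('pics/w6v.png',im[:,:,::-1])
E
```

```text
t 9.8 pos [0.4521 0.0819 0.1814] yaw 95.46 z [-0.008  0.008 -1.   ] F [ 0.7 -1.2 -2.1] g 20.9 q [-0.64 -0.01  0.37  1.96 -0.01  1.2   1.4 ]
turn [-0.44 -0.49  0.86] shift [ 0.007  -0.0062  0.1015]
```

View pics/w6v.png

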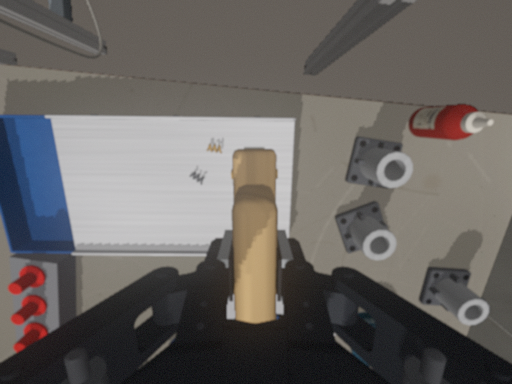

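Scraper held straight ahead of both chips ((215,146),(199,175)); three housings visible at right. Lower.

Call:
move_arm --pt "-0.4 -0.5 0.9 0.007 -0.006 0.05 0.01" --pt "-0.4 -0.5 0.9 0.007 -0.006 0.09 0.01" --pt "-0.4 -0.5 0.9 0.007 -0.006 0.11 0.01" --pt "-0.4 -0.5 0.9 0.007 -0.006 0.11 0.01" --pt "-0.4 -0.5 0.9 0.007 -0.006 0.11 0.01"

```text
clock: 10.4
position: [0.4473, 0.0814, 0.0721]
ee_rot: [0.685, 0.729, -0.001, 0.001]
ft_force: [0.2, -0.0, -1.2]
grip_width: 0.247
```

Call:
move_arm --pt "0 0 0 0 0 0.003 0.01" --pt "0 0 0 0 0 0.006 0.01" --pt "0 0 0 0 0 0.006 0.01"

```text
clock: 10.7
position: [0.447, 0.0824, 0.0658]
ee_rot: [0.684, 0.73, -0.001, 0.001]
ft_force: [0.8, -0.5, -1.5]
grip_width: 0.243
```

Run:
```python
from h import *
st();go([*t2w(-.015,-.138),.064],94.6)
```

```text
t 10.7 pos [0.447  0.0824 0.0658] yaw 93.72 z [ 0.    -0.002 -1.   ] F [ 0.8 -0.5 -1.5] g 20.8 q [-0.63  0.13  0.37  2.1  -0.06  0.92  1.4 ]
t 10.7 pos [0.447  0.0824 0.0658] yaw 93.72 z [ 0.    -0.002 -1.   ] F [ 0.8 -0.5 -1.5] g 20.8 q [-0.63  0.13  0.37  2.1  -0.06  0.92  1.4 ]
turn [ 0.01  0.13 -0.88] shift [-0.2261  0.0015  0.0023]
```

Call:
move_arm --pt "0 0 0 0 0 0.002 0.01" --pt "0 0 0 0 0 0.003 0.01" --pt "0 0 0 0 0 0.003 0.01"

```text
clock: 11.0
position: [0.447, 0.0825, 0.0636]
ee_rot: [0.684, 0.73, -0.001, 0.001]
ft_force: [-7.4, -2.3, 14.8]
grip_width: 0.241
```

Call:
move_arm --pt "0 0 -0.5 -0.008 0 -0.0005 0.01" --pt "0 0 -0.9 -0.02 0 -0.0005 0.01" --pt "0 0 -0.9 -0.032 0 -0.0005 0.01" --pt "0 0 -0.9 -0.044 0 -0.0005 0.01" --pt "0 0 -0.9 -0.056 0 -0.0005 0.01" --pt "0 0 -0.9 -0.068 0 -0.0005 0.01" --pt "0 0 -0.9 -0.08 0.001 -0.0005 0.01" --pt "0 0 -0.9 -0.092 0.001 -0.0005 0.01" --pt "0 0 -0.9 -0.104 0.001 -0.0005 0.01" --pt "0 0 -0.9 -0.115 0.001 -0.0005 0.01"

```text
clock: 12.0
position: [0.4556, -0.0328, 0.0636]
ee_rot: [0.678, 0.735, -0.0, 0.001]
ft_force: [0.6, 4.9, 5.3]
grip_width: 0.243
```

Run:
```python
from h import *
o,M=st();print(w2t(o['position']));go([*t2w(-.015,-.138),.0635],94.6)
shot('scene','sc7')
```

```text
t 12.0 pos [ 0.4556 -0.0328  0.0636] yaw 94.62 z [ 0.001 -0.002 -1.   ] F [0.6 4.9 5.3] g 20.8 q [-0.47  0.14  0.47  2.1  -0.08  0.92  1.69]
[-0.0136 -0.0274]
t 12.0 pos [ 0.4556 -0.0328  0.0636] yaw 94.62 z [ 0.001 -0.002 -1.   ] F [0.6 4.9 5.3] g 20.8 q [-0.47  0.14  0.47  2.1  -0.08  0.92  1.69]
turn [0.03 0.11 0.02] shift [-0.1106 -0.0014  0.0003]
```

Call:
move_arm --pt "0 0 0 -0.012 0 0 0.01" --pt "0 0 0 -0.024 0 0 0.01" --pt "0 0 0 -0.036 0 0 0.01" --pt "0 0 0 -0.048 0 0 0.01" --pt "0 0 0 -0.06 0 0 0.01" --pt "0 0 0 -0.072 0 0 0.01" --pt "0 0 0 -0.083 0 0 0.01" --pt "0 0 0 -0.094 0 0 0.01" --pt "0 0 0 -0.105 0 0 0.01" --pt "0 0 0 -0.113 0 0 0.01"

```text
clock: 13.05
position: [0.4643, -0.1456, 0.0636]
ee_rot: [0.678, 0.735, -0.001, 0.001]
ft_force: [0.8, 0.9, -0.9]
grip_width: 0.245
```

Call:
move_arm --pt "0 0 0 -0.002 0 0 0.01" --pt "0 0 0 -0.002 0 0 0.01" --pt "0 0 0 0 0 -0.05 0.01" --pt "0 0 0 0 0 -0.1 0.01" --pt "0 0 0 0 0 -0.15 0.01" --pt "0 0 0 0 0 -0.15 0.01"

```text
clock: 13.65
position: [0.4671, -0.1452, 0.2194]
ee_rot: [0.678, 0.735, 0.002, 0.004]
ft_force: [1.3, -0.8, -2.9]
grip_width: 0.246
```

Run:
```python
from h import *
o,M=st();print(w2t(o['position']))
im,p=shot('scene','sc8'); im2,_=shot('wrist','w8')
a=cv2.resize(im[150:260,160:260,::-1],None,fx=3.6,fy=3.6,interpolation=cv2.INTER_CUBIC)
b=cv2.resize(im2[:,:,::-1],(440,396))
cv2.imwrite('pics/m8.png',cv2.hconcat([a,b][:2]) if a.shape[0]==396 else a)
print(a.shape)
```

```text
t 13.65 pos [ 0.4671 -0.1452  0.2194] yaw 94.63 z [ 0.009 -0.003 -1.   ] F [ 1.3 -0.8 -2.9] g 21.0 q [-0.35  0.01  0.57  1.86 -0.01  1.26  1.87]
[-0.0112 -0.1403]
(396, 360, 3)
```

View pics/m8.png

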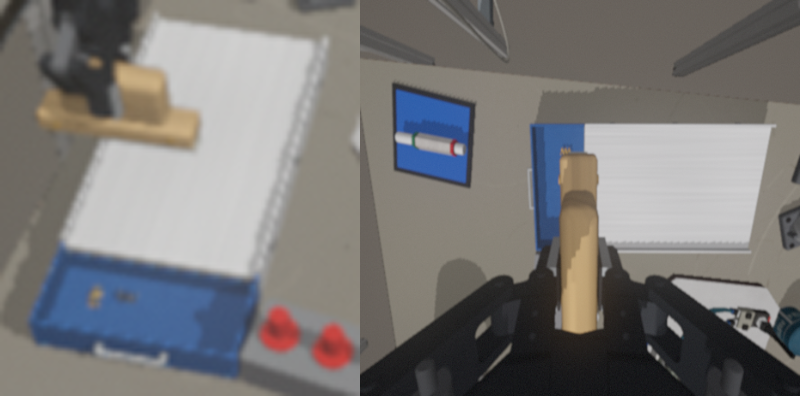

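Both chips lie in the pan ((95,297),(124,297) of the left crop); plate is clean. Set the scraper back on the bench.

Call:
move_arm --pt "0 0 0 -0.219 0.1 0.0 0.01" --pt "0 0 0 -0.219 0.1 0.0 0.01" --pt "0 0 0 -0.219 0.1 0.0 0.01" --pt "0 0 0 -0.219 0.1 0.05 0.01" --pt "0 0 0 -0.219 0.1 0.1 0.01" --pt "0 0 0 -0.219 0.1 0.14 0.01" --pt "0 0 0 -0.219 0.1 0.16 0.01" --pt "0 0 0 -0.219 0.1 0.16 0.01"

```text
clock: 14.55
position: [0.5762, -0.3531, 0.044]
ee_rot: [0.679, 0.735, -0.004, -0.006]
ft_force: [-2.2, 0.4, -3.1]
grip_width: 0.242
```

Run:
```python
from h import *
go([.585,-.355,.034],94.6)
```

```text
t 14.55 pos [ 0.5762 -0.3531  0.044 ] yaw 94.53 z [-0.015  0.003 -1.   ] F [-2.2  0.4 -3.1] g 20.6 q [ 0.06  0.67  0.6   1.51 -0.4   1.09  2.4 ]
turn [-0.82 -0.24 -0.06] shift [-0.0026  0.0088  0.0099]
```

Call:
move_arm --pt "-0.8 -0.2 0 0 0 0.004 0.01" --pt "-0.8 -0.2 0 0 0 0.008 0.01" --pt "-0.8 -0.2 0 0 0 0.01 0.01" --pt "-0.8 -0.2 0 0 0 0.01 0.01" --pt "-0.8 -0.2 0 0 0 0.01 0.04" --pt "-0.8 -0.2 0 0 0 0.01 0.06" --pt "-0.8 -0.2 0 0 0 0.01 0.06" --pt "-0.8 -0.2 0 0 0 0.01 0.06"

```text
clock: 15.35
position: [0.5818, -0.3552, 0.0443]
ee_rot: [0.678, 0.735, 0.003, 0.007]
ft_force: [0.1, -0.3, 0.4]
grip_width: 0.704
```

Call:
move_arm --pt "0 0 0 0 0 -0.03 0.06" --pt "0 0 0 0 0 -0.08 0.06" --pt "0 0 0 0 0 -0.13 0.08" --pt "0 0 0 0 0 -0.17 0.08" --pt "0 0 0 0 0 -0.2 0.08"

```text
clock: 15.85
position: [0.5792, -0.3547, 0.2475]
ee_rot: [0.678, 0.735, 0.003, 0.008]
ft_force: [0.4, -0.8, -0.9]
grip_width: 0.936
```

Run:
```python
from h import *
st(); im,p=shot('wrist','w9')
h=cv2.cvtColor(im,cv2.COLOR_RGB2HSV); blobs(cv2.inRange(h,(8,70,90),(25,220,255)),200)
a=cv2.cvtColor(cv2.imread('pics/sc0.png'),6).astype(int); s,_=shot('scene','sc9'); b=cv2.cvtColor(s,7).astype(int)
d=(abs(a-b)>35)[100:200,190:320]; blobs(d,8)
go([.42,.07,.25],0)
```

```text
t 15.85 pos [ 0.5792 -0.3547  0.2475] yaw 94.62 z [ 0.017 -0.006 -1.   ] F [ 0.4 -0.8 -0.9] g 79.9 q [ 0.02  0.49  0.68  1.32 -0.31  1.41  2.34]
[ 246  132   21   77 1434] [255.9 169.6] rect [256. 170.  76.  20.  90.]
[299 293  41  34 679] [315.6 307.9] rect [319.3 311.5  37.3  33.7  11.3]
[  0   0  14  28 330] [ 5.7 13.1] rect [ 6.5 13.5 27.  13.  90. ]
[ 13   0  14  24 142] [19.2 10.7] rect [20.5 10.7 24.9  8.5 72.5]
[ 21   0   9  28 101] [26.5 11. ] rect [26.9 13.1 28.1  5.7 77.2]
[86 12 10  5 29] [90.7 13.7] rect [90.5 14.   4.   9.  90. ]
[83 19  5  7 21] [84.9 22.2] rect [84.7 21.8  3.3  6.5 11.3]
[93 21  6 12 32] [95.9 26.8] rect [96.  26.5  2.8 11.7 18.4]
[24 25  3  7 11] [24.8 28.7] rect [25. 28.  2.  6.  0.]
[84 27 18 11 75] [93.2 33.9] rect [93.8 34.   9.1 18.4 70.3]
[  0  38  17  22 223] [ 6.4 46.1] rect [ 8.  48.5 21.  16.  90. ]
[  0  55  29  45 702] [13.1 78. ] rect [13.6 77.6 24.6 46.5  8.7]
[ 0 58  9 16 66] [ 3.2 64.8] rect [ 2.3 64.9  5.8 16.5 26.6]
t 15.95 pos [ 0.5802 -0.3556  0.2493] yaw 94.62 z [ 0.021 -0.008 -1.   ] F [ 0.4 -0.1  0.2] g 80.1 q [ 0.02  0.49  0.68  1.32 -0.31  1.41  2.34]
turn [ 1.34 -0.5  94.62] shift [ 0.4371 -0.1253 -0.0076]
```

Scraper stands (blob 20×76 px = foot from above). The scene difference shows housing C has been moved, so I measure the housings afresh from close by.

Call:
move_arm --pt "1.3 -0.5 4.6 0.293 -0.056 -0.015 0.08" --pt "1.3 -0.5 4.6 0.293 -0.056 -0.015 0.08" --pt "1.3 -0.5 4.6 0.293 -0.056 -0.015 0.08" --pt "1.3 -0.5 4.6 0.293 -0.056 -0.015 0.08" --pt "1.3 -0.5 4.6 0.293 -0.056 -0.015 0.08" --pt "1.3 -0.5 4.6 0.293 -0.056 -0.015 0.08" --pt "1.3 -0.5 4.6 0.293 -0.056 -0.015 0.08"

```text
clock: 16.65
position: [0.4983, -0.0595, 0.2561]
ee_rot: [0.703, 0.711, -0.007, 0.001]
ft_force: [0.5, -0.4, -0.2]
grip_width: 0.937
```

Call:
move_arm --pt "0 0 0 0.287 -0.08 -0.015 0.08" --pt "0 0 0 0.287 -0.08 -0.015 0.08" --pt "0 0 0 0.287 -0.08 -0.015 0.08" --pt "0 0 0 0.287 -0.08 -0.015 0.08" --pt "0 0 0 0.287 -0.08 -0.015 0.08" --pt "0 0 0 0.287 -0.08 -0.015 0.08" --pt "0 0 0 0.287 -0.08 -0.015 0.08" --pt "0 0 0 0.287 -0.08 -0.015 0.08" --pt "0 0 0 0.287 -0.08 -0.015 0.08"

```text
clock: 17.55
position: [0.4197, 0.2193, 0.2675]
ee_rot: [0.708, 0.707, -0.009, 0.002]
ft_force: [0.6, -1.2, 0.6]
grip_width: 0.938
```

Run:
```python
from h import *
st(); im,p=shot('wrist','w10'); st()
g=cv2.cvtColor(im,cv2.COLOR_RGB2GRAY)
c=cv2.HoughCircles(cv2.medianBlur(g,3),cv2.HOUGH_GRADIENT,1,25,param1=100,param2=22,minRadius=8,maxRadius=30)
for u,v,r in c[0]: print(u,v,r,onz(p,u,v,.058).round(4))
```

```text
t 17.55 pos [0.4197 0.2193 0.2675] yaw 89.93 z [-0.009 -0.015 -1.   ] F [ 0.6 -1.2  0.6] g 80.1 q [-0.86 -0.02  0.28  1.79  0.01  1.39  0.98]
t 17.6 pos [0.4197 0.2191 0.2677] yaw 89.89 z [-0.009 -0.015 -1.   ] F [ 0.1 -0.3 -0.4] g 79.9 q [-0.86 -0.02  0.28  1.79  0.01  1.39  0.98]
258.5 173.5 13.6 [0.418  0.2223 0.058 ]
259.5 231.5 12.1 [0.5026 0.224  0.058 ]
295.5 133.5 13.4 [0.3653 0.2701 0.058 ]
15.5 297.5 9.1 [ 0.6173 -0.1604  0.058 ]
```

View pics/w10.png

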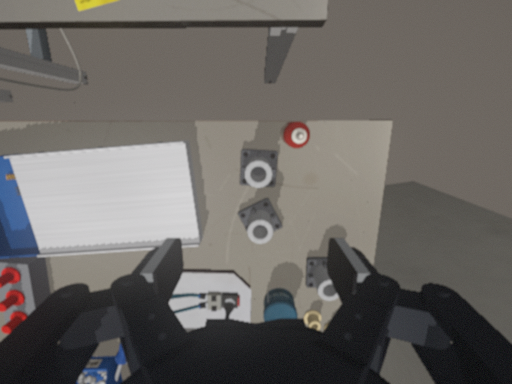

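A bore (258.5,173.5), B (259.5,231.5), C (327,289) near the tin (281,305); bottle (296,135). Proceed with A.

Run:
```python
from h import *
p=cams.camera_params('wrist'); print('C',onz(p,327,288,.058).round(4),'tin',onz(p,281,298,.044).round(4), 'brass', onz(p,313,320,.02).round(3))
go([.418,.2223,.10],90)
```

```text
C [0.5954 0.3273 0.058 ] tin [0.6244 0.259  0.044 ] brass [0.687 0.319 0.02 ]
t 17.6 pos [0.4197 0.2191 0.2677] yaw 89.89 z [-0.009 -0.015 -1.   ] F [ 0.1 -0.3 -0.4] g 79.9 q [-0.86 -0.02  0.28  1.79  0.01  1.39  0.98]
turn [-0.5   0.86 -0.11] shift [ 0.0057 -0.0003  0.1676]
```

Call:
move_arm --pt "-0.5 0.9 0 0.006 0 0.05 0.06" --pt "-0.5 0.9 0 0.006 0 0.1 0.06" --pt "-0.5 0.9 0 0.006 0 0.15 0.06" --pt "-0.5 0.9 0 0.006 0 0.168 0.06" --pt "-0.5 0.9 0 0.006 0 0.168 0.06" --pt "-0.5 0.9 0 0.006 0 0.168 0.06"

```text
clock: 18.2
position: [0.4186, 0.2235, 0.1007]
ee_rot: [0.708, 0.707, 0.001, -0.0]
ft_force: [0.3, -0.0, 1.0]
grip_width: 0.704
```

Run:
```python
from h import *
im,p=shot('wrist','w11')
g=cv2.cvtColor(im,cv2.COLOR_RGB2GRAY)
c=cv2.HoughCircles(cv2.medianBlur(g,3),cv2.HOUGH_GRADIENT,1,25,param1=100,param2=25,minRadius=10,maxRadius=50)
for u,v,r in c[0][:6]: print(u,v,r,onz(p,u,v,.058).round(4))
go([.418,.2223,.034],90)
```

```text
322.5 145.5 26.1 [0.3658 0.2716 0.058 ]
251.5 215.5 24.6 [0.4172 0.2224 0.058 ]
254.5 313.5 13.0 [0.5046 0.2246 0.058 ]
t 18.25 pos [0.419  0.2241 0.1014] yaw 89.96 z [ 0.002  0.002 -1.   ] F [ 0.2  0.4 -0.9] g 60.0 q [-0.85  0.12  0.28  2.02 -0.04  1.01  1.02]
turn [ 0.12 -0.14 -0.04] shift [-0.002  -0.0011  0.0674]
```

Call:
move_arm --pt "0 0 0 -0.002 -0.001 0.04 0.06" --pt "0 0 0 -0.002 -0.001 0.06 0.06" --pt "0 0 0 -0.002 -0.001 0.066 0.06" --pt "0 0 0 -0.002 -0.001 0.066 0.06" --pt "0 0 0 -0.002 -0.001 0.066 0.025" --pt "0 0 0 -0.002 -0.001 0.066 0.025" --pt "0 0 0 -0.002 -0.001 0.066 0.025" --pt "0 0 0 -0.002 -0.001 0.066 0.025" --pt "0 0 0 -0.002 -0.001 0.066 0.025" --grip_force 70

```text
clock: 19.15
position: [0.418, 0.2227, 0.0358]
ee_rot: [0.707, 0.707, 0.002, -0.0]
ft_force: [-1.9, -1.7, 9.8]
grip_width: 0.411
```

Call:
move_arm --pt "0 0 0 0 0 -0.02 0.025" --pt "0 0 0 0 0 -0.06 0.025" --pt "0 0 0 0 0 -0.1 0.025" --pt "0 0 0 0 0 -0.1 0.025" --pt "0 0 0 0 0 -0.1 0.025"

```text
clock: 19.65
position: [0.4172, 0.2225, 0.135]
ee_rot: [0.707, 0.707, 0.002, -0.0]
ft_force: [-0.5, 0.4, -3.7]
grip_width: 0.411
```

Run:
```python
from h import *
for y in (-.088,0,.088): print(t2w(0,y).round(4))
go([*t2w(0,-.088),.12],94.6)
```

```text
[ 0.4741 -0.0921]
[ 0.467  -0.0044]
[0.4599 0.0833]
t 19.65 pos [0.4172 0.2225 0.135 ] yaw 90.03 z [ 0.002  0.003 -1.   ] F [-0.5  0.4 -3.7] g 35.1 q [-0.86  0.07  0.28  1.99 -0.02  1.08  1.01]
turn [ 0.13 -0.17 -4.57] shift [-0.3147  0.0567  0.0141]
```

Call:
move_arm --pt "0 0 -4.6 -0.315 0.057 0.0 0.025" --pt "0 0 -4.6 -0.315 0.057 0.0 0.025" --pt "0 0 -4.6 -0.315 0.057 0.0 0.025" --pt "0 0 -4.6 -0.315 0.057 0.0 0.025" --pt "0 0 -4.6 -0.315 0.057 0.0 0.025" --pt "0 0 -4.6 -0.315 0.057 0.0 0.025" --pt "0 0 -4.6 -0.315 0.057 0.0 0.025" --pt "0 0 -4.6 -0.315 0.057 0.055 0.025" --pt "0 0 -4.6 -0.315 0.057 0.055 0.025" --pt "0 0 -4.6 -0.315 0.057 0.055 0.025"

```text
clock: 20.65
position: [0.4721, -0.0927, 0.0771]
ee_rot: [0.678, 0.735, -0.001, -0.002]
ft_force: [0.5, 0.2, -1.2]
grip_width: 0.411
```

Run:
```python
from h import *
o,M=st(); print(w2t(o['position'])); go([*t2w(0,-.088),.0662],94.6)
```

```text
t 20.65 pos [ 0.4721 -0.0927  0.0771] yaw 94.63 z [-0.005  0.    -1.   ] F [ 0.5  0.2 -1.2] g 35.1 q [-0.46  0.19  0.61  2.03 -0.13  0.96  1.87]
[-0.002  -0.0884]
t 20.65 pos [ 0.4721 -0.0927  0.0771] yaw 94.63 z [-0.005  0.    -1.   ] F [ 0.5  0.2 -1.2] g 35.1 q [-0.46  0.19  0.61  2.03 -0.13  0.96  1.87]
turn [-0.26 -0.04  0.03] shift [0.0004 0.002  0.0109]
```

Call:
move_arm --pt "0 0 0 0 0.002 0.006 0.025" --pt "0 0 0 0 0.002 0.011 0.025" --pt "0 0 0 0 0.002 0.011 0.025" --pt "0 0 0 0 0.002 0.012 0.025"

```text
clock: 21.05
position: [0.4763, -0.0925, 0.067]
ee_rot: [0.678, 0.735, 0.001, 0.0]
ft_force: [0.7, -0.4, -3.5]
grip_width: 0.408
```

Call:
move_arm --pt "0 0 0 -0.0 -0.001 0.0012 0.025" --pt "0 0 0 0 -0.001 0.0012 0.025" --pt "0 0 0 0 -0.001 0.0012 0.06" --pt "0 0 0 0 -0.001 0.0012 0.06" --pt "0 0 0 0 -0.001 0.0012 0.06"

```text
clock: 21.55
position: [0.475, -0.0928, 0.0654]
ee_rot: [0.678, 0.735, 0.001, -0.0]
ft_force: [0.2, 0.2, -0.2]
grip_width: 0.702
```

Call:
move_arm --pt "0 0 0 0 0 -0.03 0.06" --pt "0 0 0 0 0 -0.08 0.06" --pt "0 0 0 0 0 -0.12 0.06" --pt "0 0 0 0 0 -0.12 0.06" --pt "0 0 0 0 0 -0.12 0.06"

```text
clock: 22.05
position: [0.4753, -0.0928, 0.1859]
ee_rot: [0.678, 0.735, 0.001, 0.0]
ft_force: [-0.2, 0.4, -0.8]
grip_width: 0.699
```

```bash
cat >> h.py <<'E'
def circ(f,zs=(.058,.088),rmin=9,rmax=50,n='wrist',p2=25):
    im,p=shot(n,f); g=cv2.cvtColor(im,cv2.COLOR_RGB2GRAY)
    c=cv2.HoughCircles(cv2.medianBlur(g,3),cv2.HOUGH_GRADIENT,1,20,param1=100,param2=p2,minRadius=rmin,maxRadius=rmax)
    for u,v,r in ([] if c is None else c[0][:8]): print('c',u,v,r,*[onz(p,u,v,z).round(4)[:2] for z in zs])
E
python3 - <<'E'
from h import *
circ('w12'); go([.5031,.2243,.17],90)
E
```

```text
c 254.5 196.5 11.4 [ 0.4843 -0.091 ] [ 0.4755 -0.0917]
t 22.1 pos [ 0.4746 -0.0927  0.1849] yaw 94.64 z [-0.     0.001 -1.   ] F [-0.4 -0.2 -0.6] g 59.8 q [-0.5   0.04  0.62  1.91 -0.02  1.2   1.78]
turn [-0.   -0.08  4.64] shift [0.3136 0.054  0.0153]
```

Call:
move_arm --pt "0 0 4.6 0.314 0.054 0.0 0.06" --pt "0 0 4.6 0.314 0.054 0.0 0.06" --pt "0 0 4.6 0.314 0.054 0.0 0.06" --pt "0 0 4.6 0.314 0.054 0.0 0.06" --pt "0 0 4.6 0.314 0.054 0.0 0.06" --pt "0 0 4.6 0.314 0.054 0.03 0.06" --pt "0 0 4.6 0.314 0.054 0.08 0.06" --pt "0 0 4.6 0.314 0.054 0.08 0.06" --pt "0 0 4.6 0.314 0.054 0.08 0.06" --pt "0 0 4.6 0.314 0.054 0.08 0.06"

```text
clock: 23.1
position: [0.504, 0.2228, 0.1064]
ee_rot: [0.708, 0.707, 0.0, 0.0]
ft_force: [-0.3, 0.2, 1.3]
grip_width: 0.703
```

Run:
```python
from h import *
circ('w13',(.058,)); go([.5035,.2243,.036],90)
```

```text
c 255.5 212.5 23.1 [0.5023 0.2247]
c 311.5 36.5 20.2 [0.3831 0.2605]
t 23.15 pos [0.5045 0.223  0.1071] yaw 89.89 z [ 0.002  0.001 -1.   ] F [0.1 0.1 0. ] g 59.9 q [-0.81  0.28  0.36  1.82 -0.11  1.05  1.16]
turn [ 0.1  -0.08 -0.11] shift [ 0.0012 -0.0012  0.0711]
```

Call:
move_arm --pt "0 0 0 0.001 -0.001 0.04 0.06" --pt "0 0 0 0.001 -0.001 0.06 0.06" --pt "0 0 0 0.001 -0.001 0.071 0.06" --pt "0 0 0 0.001 -0.001 0.071 0.06" --pt "0 0 0 0.001 -0.001 0.071 0.025" --pt "0 0 0 0.001 -0.001 0.071 0.025" --pt "0 0 0 0.001 -0.001 0.071 0.025" --pt "0 0 0 0.001 -0.001 0.071 0.025" --pt "0 0 0 0.001 -0.001 0.071 0.025"

```text
clock: 24.05
position: [0.5037, 0.2255, 0.0369]
ee_rot: [0.707, 0.707, 0.002, 0.0]
ft_force: [-2.6, -3.3, 10.8]
grip_width: 0.423
```

Call:
move_arm --pt "0 0 0 0 0 -0.02 0.025" --pt "0 0 0 0 0 -0.06 0.025" --pt "0 0 0 0 0 -0.1 0.025" --pt "0 0 0 0 0 -0.1 0.025" --pt "0 0 0 0 0 -0.1 0.025"

```text
clock: 24.55
position: [0.5029, 0.2258, 0.1359]
ee_rot: [0.707, 0.707, 0.002, -0.0]
ft_force: [-0.2, -0.0, -4.3]
grip_width: 0.424
```

Run:
```python
from h import *
go([*t2w(0,0),.08],94.6)
```

```text
t 24.55 pos [0.5029 0.2258 0.1359] yaw 90.03 z [ 0.002  0.003 -1.   ] F [-0.2 -0.  -4.3] g 36.2 q [-0.82  0.25  0.36  1.8  -0.1   1.11  1.15]
turn [ 0.13 -0.16 -4.57] shift [-0.2303 -0.0361  0.0552]
```

Call:
move_arm --pt "0 0 -4.6 -0.23 -0.036 0.0 0.025" --pt "0 0 -4.6 -0.23 -0.036 0.0 0.025" --pt "0 0 -4.6 -0.23 -0.036 0.0 0.025" --pt "0 0 -4.6 -0.23 -0.036 0.0 0.025" --pt "0 0 -4.6 -0.23 -0.036 0.0 0.025" --pt "0 0 -4.6 -0.23 -0.036 0.03 0.025" --pt "0 0 -4.6 -0.23 -0.036 0.058 0.025" --pt "0 0 -4.6 -0.23 -0.036 0.058 0.025" --pt "0 0 -4.6 -0.23 -0.036 0.058 0.025"

```text
clock: 25.45
position: [0.4658, -0.0046, 0.0761]
ee_rot: [0.678, 0.735, -0.001, -0.001]
ft_force: [-0.3, 0.9, -3.6]
grip_width: 0.423
```

Call:
move_arm --pt "0 0 0 0 0 0.006 0.025" --pt "0 0 0 0 0 0.01 0.025" --pt "0 0 0 0 0 0.01 0.025" --pt "0 0 0 0 0 0.01 0.025"

```text
clock: 25.85
position: [0.4672, -0.0041, 0.067]
ee_rot: [0.678, 0.735, 0.001, 0.0]
ft_force: [-0.3, 1.1, 0.2]
grip_width: 0.422
```

Call:
move_arm --pt "0 0 0 0 0 0.0008 0.025" --pt "0 0 0 0 0 0.0008 0.025" --pt "0 0 0 0 0 0.0008 0.06" --pt "0 0 0 0 0 0.0008 0.06" --pt "0 0 0 0 0 0.0008 0.06"

```text
clock: 26.35
position: [0.4666, -0.0045, 0.0657]
ee_rot: [0.678, 0.735, 0.001, -0.0]
ft_force: [0.4, 0.2, 0.1]
grip_width: 0.701
```

Call:
move_arm --pt "0 0 0 0 0 -0.03 0.06" --pt "0 0 0 0 0 -0.08 0.06" --pt "0 0 0 0 0 -0.12 0.06" --pt "0 0 0 0 0 -0.12 0.06" --pt "0 0 0 0 0 -0.12 0.06"

```text
clock: 26.85
position: [0.4669, -0.0044, 0.1862]
ee_rot: [0.678, 0.735, 0.001, 0.0]
ft_force: [-0.3, -0.0, -0.3]
grip_width: 0.698
```

Run:
```python
from h import *
circ('w14',(.088,)); go([.54,.327,.20],90)
```

```text
c 158.5 200.5 22.1 [ 0.4785 -0.094 ]
c 256.5 196.5 21.0 [ 0.467  -0.0014]
t 26.9 pos [ 0.4662 -0.0045  0.1851] yaw 94.63 z [-0.     0.001 -1.   ] F [ 0.4 -0.3  0.3] g 59.9 q [-0.6  -0.01  0.52  1.95  0.    1.2   1.57]
turn [-0.01 -0.07  4.63] shift [ 0.3245  0.1003 -0.0145]
```

Call:
move_arm --pt "0 0 44.6 0.318 0.148 0.0 0.06" --pt "0 0 44.6 0.318 0.148 0.0 0.06" --pt "0 0 44.6 0.318 0.148 0.0 0.06" --pt "0 0 44.6 0.318 0.148 0.0 0.06" --pt "0 0 44.6 0.318 0.148 0.0 0.06" --pt "0 0 44.6 0.318 0.148 0.0 0.06" --pt "0 0 44.6 0.318 0.148 0.0 0.06" --pt "0 0 44.6 0.318 0.148 0.03 0.06" --pt "0 0 44.6 0.318 0.148 0.05 0.06" --pt "0 0 44.6 0.318 0.148 0.05 0.06"

```text
clock: 27.9
position: [0.586, 0.3232, 0.1304]
ee_rot: [0.906, 0.423, -0.004, 0.0]
ft_force: [-1.0, -0.7, 0.3]
grip_width: 0.7
```

Run:
```python
from h import *
circ('w15',(.058,.044)); go([.5954,.3273,.10],50)
```

```text
c 252.5 287.5 29.6 [0.6469 0.2704] [0.6543 0.2639]
c 271.5 210.5 12.7 [0.5988 0.3322] [0.6031 0.3297]
c 356.5 259.5 17.2 [0.6846 0.3619] [0.6944 0.3613]
t 27.95 pos [0.5871 0.3234 0.1331] yaw 50.01 z [-0.004 -0.002 -1.   ] F [ 0.1 -0.4  0.5] g 59.9 q [-0.85  0.52  0.38  1.46 -0.2   1.21  0.44]
turn [-0.09  0.25  0.01] shift [0.0085 0.0039 0.033 ]
```

View pics/w15.png

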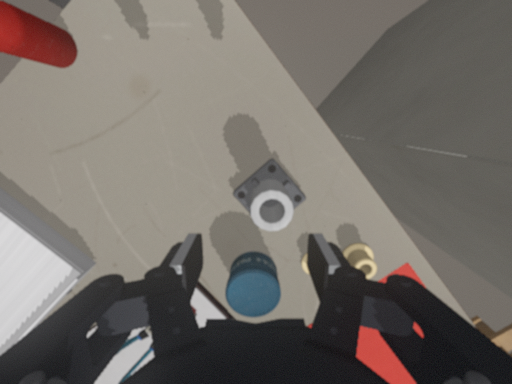

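C bore at (272,211); tin (252,287) stays well outside the jaw line. Descend and grip.

Call:
move_arm --pt "0 0.2 0 0.014 0.003 0.03 0.06" --pt "0 0.2 0 0.014 0.003 0.06 0.06" --pt "0 0.2 0 0.014 0.003 0.085 0.06" --pt "0 0.2 0 0.014 0.003 0.096 0.06" --pt "0 0.2 0 0.014 0.003 0.096 0.06" --pt "0 0.2 0 0.014 0.003 0.096 0.025" --pt "0 0.2 0 0.014 0.003 0.096 0.025" --pt "0 0.2 0 0.014 0.003 0.096 0.025" --pt "0 0.2 0 0.014 0.003 0.096 0.025" --pt "0 0.2 0 0.014 0.003 0.096 0.025"

```text
clock: 28.95
position: [0.601, 0.3336, 0.0425]
ee_rot: [0.906, 0.423, 0.004, -0.001]
ft_force: [-1.3, -1.2, 6.6]
grip_width: 0.403
```

Call:
move_arm --pt "0 0 0 0 0 -0.02 0.025" --pt "0 0 0 0 0 -0.06 0.025" --pt "0 0 0 0 0 -0.11 0.025" --pt "0 0 0 0 0 -0.11 0.025" --pt "0 0 0 0 0 -0.11 0.025"

```text
clock: 29.45
position: [0.6001, 0.3334, 0.1521]
ee_rot: [0.906, 0.423, 0.004, -0.002]
ft_force: [0.5, 0.4, -3.9]
grip_width: 0.407
```

Run:
```python
from h import *
go([*t2w(0,.088),.08],50)
```

```text
t 29.45 pos [0.6001 0.3334 0.1521] yaw 50.03 z [ 0.005  0.006 -1.   ] F [ 0.5  0.4 -3.9] g 34.8 q [-0.84  0.53  0.39  1.4  -0.2   1.24  0.43]
turn [ 0.01 -0.45  0.03] shift [-0.2822  0.0532  0.0698]
```

Call:
move_arm --pt "0 -0.4 0 -0.282 0.053 0.0 0.025" --pt "0 -0.4 0 -0.282 0.053 0.0 0.025" --pt "0 -0.4 0 -0.282 0.053 0.0 0.025" --pt "0 -0.4 0 -0.282 0.053 0.0 0.025" --pt "0 -0.4 0 -0.282 0.053 0.0 0.025" --pt "0 -0.4 0 -0.282 0.053 0.0 0.025" --pt "0 -0.4 0 -0.282 0.053 0.04 0.025" --pt "0 -0.4 0 -0.282 0.053 0.068 0.025" --pt "0 -0.4 0 -0.282 0.053 0.068 0.025" --pt "0 -0.4 0 -0.282 0.053 0.068 0.025"

```text
clock: 30.45
position: [0.4585, 0.0828, 0.0806]
ee_rot: [0.906, 0.423, -0.002, 0.0]
ft_force: [0.9, -0.9, -1.9]
grip_width: 0.407
```

Run:
```python
from h import *
go([*t2w(0,.088),.0725],50)
```

```text
t 30.45 pos [0.4585 0.0828 0.0806] yaw 50.04 z [-0.004 -0.003 -1.   ] F [ 0.9 -0.9 -1.9] g 34.7 q [-0.74  0.14  0.49  2.06 -0.08  0.97  0.67]
turn [-0.06  0.26  0.03] shift [0.0014 0.0008 0.0081]
```

Call:
move_arm --pt "0 0 0 0 0 0.006 0.025" --pt "0 0 0 0 0 0.0085 0.025" --pt "0 0 0 0 0 0.0085 0.025" --pt "0 0 0 0 0 0.0085 0.025"

```text
clock: 30.85
position: [0.4594, 0.0832, 0.0727]
ee_rot: [0.906, 0.423, -0.001, 0.0]
ft_force: [0.4, 1.1, -0.9]
grip_width: 0.404
```

Call:
move_arm --pt "0 0 0 0 0 0.001 0.025" --pt "0 0 0 0 0 0.001 0.025" --pt "0 0 0 0 0 0.001 0.06" --pt "0 0 0 0 0 0.001 0.06" --pt "0 0 0 0 0 0.001 0.06"

```text
clock: 31.35
position: [0.4591, 0.083, 0.0713]
ee_rot: [0.906, 0.423, -0.001, 0.0]
ft_force: [0.5, 0.3, -0.4]
grip_width: 0.703
```

Call:
move_arm --pt "0 0 0 0 0 -0.03 0.06" --pt "0 0 0 0 0 -0.08 0.06" --pt "0 0 0 0 0 -0.13 0.06" --pt "0 0 0 0 0 -0.13 0.06" --pt "0 0 0 0 0 -0.13 0.06"

```text
clock: 31.85
position: [0.4598, 0.0834, 0.2021]
ee_rot: [0.906, 0.423, -0.0, 0.0]
ft_force: [-0.1, 0.5, -0.4]
grip_width: 0.702
```

Run:
```python
from h import *
circ('w16',(.088,)); go([.60,-.185,.20],84.5)
```

```text
c 465.5 208.5 27.5 [0.612  0.2393]
c 269.5 185.5 38.3 [0.4643 0.1006]
c 194.5 248.5 18.6 [ 0.4667 -0.0048]
c 356.5 249.5 25.7 [0.5792 0.1277]
c 248.5 192.5 13.8 [0.4564 0.0799]
c 328.5 9.5 13.6 [0.3781 0.2342]
c 398.5 240.5 12.7 [0.599  0.1678]
t 31.9 pos [0.459  0.0832 0.2008] yaw 50.04 z [-0.002 -0.001 -1.   ] F [-0.4  0.2 -0.9] g 60.1 q [-0.77 -0.02  0.49  1.93  0.01  1.24  0.59]
turn [ -0.09   0.13 -34.46] shift [-0.1151  0.2803  0.0009]
```

Call:
move_arm --pt "0 0.1 -34.5 -0.115 0.28 0.0 0.04" --pt "0 0.1 -34.5 -0.115 0.28 0.0 0.04" --pt "0 0.1 -34.5 -0.115 0.28 0.0 0.04" --pt "0 0.1 -34.5 -0.115 0.28 0.0 0.04" --pt "0 0.1 -34.5 -0.115 0.28 0.0 0.04" --pt "0 0.1 -34.5 -0.115 0.28 0.0 0.04" --pt "0 0.1 -34.5 -0.115 0.28 0.0 0.04" --pt "0 0.1 -34.5 -0.115 0.28 0.0 0.04" --pt "0 0.1 -34.5 -0.115 0.28 0.0 0.04"

```text
clock: 32.8
position: [0.5989, -0.1862, 0.1989]
ee_rot: [0.741, 0.671, -0.002, -0.002]
ft_force: [-0.6, 1.1, 0.4]
grip_width: 0.466
```

Run:
```python
from h import *
st(); im,p=shot('wrist','w17')
h=cv2.cvtColor(im,cv2.COLOR_RGB2HSV); blobs(cv2.inRange(h,(0,120,60),(7,255,255))|cv2.inRange(h,(172,120,60),(180,255,255)),60)
circ('w17b',(.040,.064),5,25)
```

```text
t 32.8 pos [ 0.5989 -0.1862  0.1989] yaw 84.36 z [-0.005 -0.001 -1.   ] F [-0.6  1.1  0.4] g 39.8 q [-0.3   0.42  0.69  1.53 -0.27  1.3   1.9 ]
[104  45   9  18  72] [107.1  53.2] rect [107.6  53.7  18.    6.   79.4]
[248 162  24  25 475] [259.4 173.7] rect [259.5 174.   24.   23.   90. ]
[249 197  23  25 445] [260.  208.4] rect [260.  208.   22.6  22.6  45. ]
[249 230  23  26 436] [260.4 241.2] rect [260.8 240.8  23.3  22.6  45. ]
[250 260  22  27 438] [260.9 272. ] rect [260.5 273.   26.   21.   90. ]
c 452.5 25.5 22.2 [0.4576 0.0295] [0.4634 0.0132]
c 346.5 46.5 13.2 [ 0.4664 -0.0763] [ 0.4715 -0.0843]
c 256.5 302.5 7.1 [ 0.764  -0.1967] [ 0.7454 -0.1952]
c 257.5 172.5 12.5 [ 0.5879 -0.179 ] [ 0.5833 -0.1789]
```

View pics/w17.png

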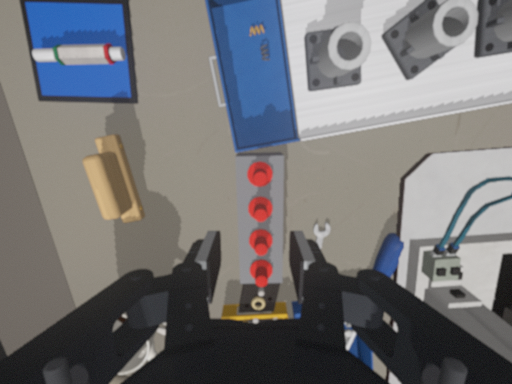

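Chips in pan, scraper standing on bench at (113,180), three housings on the tray, four plugs at (260,174),(260,208),(260,241),(261,272). Work out plug positions.

Run:
```python
from h import *
p=cams.camera_params('wrist')
P=[onz(p,u,v,.048)[:2] for u,v in [(259.4,173.7),(260,208.4),(260.4,241.2),(260.9,272)]]
for a in P: print(a.round(4))
d=P[3]-P[0]; print(np.degrees(np.arctan2(d[1],d[0])),np.linalg.norm(d))
go([.588,-.179,.11],84.5)
```

```text
[ 0.5885 -0.176 ]
[ 0.6298 -0.179 ]
[ 0.6718 -0.1822]
[ 0.7142 -0.1853]
-4.245553282888841 0.12614167577497476
t 32.9 pos [ 0.5995 -0.1836  0.2001] yaw 84.58 z [-0.003  0.001 -1.   ] F [-0.2  0.6  0.1] g 40.3 q [-0.3   0.41  0.69  1.53 -0.27  1.3   1.9 ]
turn [-0.2  -0.03  0.08] shift [ 0.0035 -0.0115  0.0901]
```

Call:
move_arm --pt "0 0 0 0.006 -0.011 0.05 0.04" --pt "0 0 0 0.006 -0.011 0.09 0.04" --pt "0 0 0 0.006 -0.011 0.09 0.04" --pt "0 0 0 0.006 -0.011 0.09 0.04" --pt "0 0 0 0.006 -0.011 0.09 0.04"

```text
clock: 33.4
position: [0.5909, -0.1778, 0.114]
ee_rot: [0.74, 0.673, 0.001, 0.001]
ft_force: [0.7, 0.2, -0.1]
grip_width: 0.47
```

Run:
```python
from h import *
im,p=shot('wrist','w18'); go([.5885,-.177,.042],85.5)
h=cv2.cvtColor(im,cv2.COLOR_RGB2HSV); blobs(cv2.inRange(h,(0,120,60),(7,255,255))|cv2.inRange(h,(172,120,60),(180,255,255)),60)
circ('w18b',(.040,.064),5,30)
for z in (.04,.064): print(proj(p,[.5885,-.177,z]))
```

```text
t 33.45 pos [ 0.5909 -0.178   0.114 ] yaw 84.55 z [ 0.002 -0.    -1.   ] F [-0.2  0.6 -0.6] g 40.0 q [-0.29  0.46  0.66  1.65 -0.31  1.13  1.93]
turn [ 0.13  0.02 -0.95] shift [ 0.0008 -0.0027  0.072 ]
[ 34  24  20  27 195] [40.9 36.3] rect [42.8 37.9 28.  13.1 73.1]
[235 186  34  35 890] [251.7 202.3] rect [251.8 202.   33.1  32.6  38.7]
[237 231  32  38 871] [252.5 248.3] rect [251.2 248.2  31.4  35.2  31. ]
[ 239  272   30   52 1131] [253.4 297. ] rect [253.5 297.5  51.   29.   90. ]
c 252.5 245.5 15.6 [ 0.6298 -0.1825] [ 0.6177 -0.1811]
c 384.5 27.5 16.6 [ 0.467  -0.0714] [ 0.473  -0.0824]
(np.float64(253.9841388013571), np.float64(201.51017809368284))
(np.float64(253.89036092318833), np.float64(210.8738934434991))
```

Call:
move_arm --pt "0 0 0 -0.001 -0.002 0.04 0.04" --pt "0 0 0 -0.001 -0.002 0.06 0.04" --pt "0 0 0 -0.001 -0.002 0.071 0.04" --pt "0 0 0 -0.001 -0.002 0.071 0.04" --pt "0 0 0 -0.001 -0.002 0.071 0.005" --pt "0 0 0 -0.001 -0.002 0.071 0.005" --pt "0 0 0 -0.001 -0.002 0.071 0.005" --pt "0 0 0 -0.001 -0.002 0.071 0.005" --pt "0 0 0 -0.001 -0.002 0.071 0.005" --grip_force 50

```text
clock: 34.4
position: [0.5884, -0.179, 0.0421]
ee_rot: [0.74, 0.673, 0.0, 0.001]
ft_force: [-1.7, 0.9, 6.8]
grip_width: 0.168
```

Run:
```python
from h import *
st()
```

```text
t 34.4 pos [ 0.5884 -0.179   0.0421] yaw 84.53 z [ 0.001 -0.    -1.   ] F [-1.7  0.9  6.8] g 14.3 q [-0.26  0.55  0.62  1.71 -0.37  1.    1.97]
```

Call:
move_arm --pt "0 0 0 0 0 -0.02 0.005" --pt "0 0 0 0 0 -0.05 0.005" --pt "0 0 0 0 0 -0.1 0.005" --pt "0 0 0 0 0 -0.14 0.005" --pt "0 0 0 0 0 -0.14 0.005" --pt "0 0 0 0 0 -0.14 0.005"

```text
clock: 35.0
position: [0.5881, -0.1787, 0.1818]
ee_rot: [0.74, 0.673, 0.001, 0.0]
ft_force: [-0.9, -0.6, -0.6]
grip_width: 0.166
```

Run:
```python
from h import *
st(); im,p=shot('wrist','w19')
h=cv2.cvtColor(im,cv2.COLOR_RGB2HSV); blobs(cv2.inRange(h,(0,120,60),(7,255,255))|cv2.inRange(h,(172,120,60),(180,255,255)),40)
go([.4755,-.0917,.16],94.6)
```

```text
t 35.0 pos [ 0.5881 -0.1787  0.1818] yaw 84.54 z [ 0.002  0.    -1.   ] F [-0.9 -0.6 -0.6] g 14.2 q [-0.32  0.39  0.69  1.59 -0.26  1.25  1.9 ]
[89 50 11 19 85] [92.8 58.6] rect [93.5 59.3 19.3  7.1 77.5]
[ 236  209   38   94 2199] [254.6 252.6] rect [251.8 255.4  36.8  92.9   5.6]
t 35.05 pos [ 0.5874 -0.1784  0.1804] yaw 84.53 z [-0.001  0.    -1.   ] F [ 1.2 -0.6 -0.5] g 14.1 q [-0.32  0.4   0.69  1.59 -0.26  1.25  1.9 ]
turn [ -0.05  -0.02 -10.07] shift [ 0.0757 -0.1197  0.0205]
```

Call:
move_arm --pt "0 0 0 0.076 -0.12 0.0 0.005" --pt "0 0 0 0.076 -0.12 0.0 0.005" --pt "0 0 0 0.076 -0.12 0.0 0.005" --pt "0 0 0 0.076 -0.12 0.0 0.005" --pt "0 0 0 0.076 -0.12 0.02 0.005" --pt "0 0 0 0.076 -0.12 0.04 0.005" --pt "0 0 0 0.076 -0.12 0.04 0.005" --pt "0 0 0 0.076 -0.12 0.04 0.005"

```text
clock: 35.85
position: [0.4749, -0.0919, 0.1403]
ee_rot: [0.74, 0.672, -0.001, -0.001]
ft_force: [-0.7, -0.3, -0.1]
grip_width: 0.163
```

Run:
```python
from h import *
im,p=shot('wrist','w20'); go([.475,-.092,.094],84.5)
h=cv2.cvtColor(im,cv2.COLOR_RGB2HSV); blobs(cv2.inRange(h,(0,120,60),(7,255,255))|cv2.inRange(h,(172,120,60),(180,255,255)),100)
print(proj(p,[.475,-.092,.088]), proj(p,[.475,-.092-.019,.088]),proj(p,[.475,-.092+.019,.088]),proj(p,[.475-.019,-.092,.088]))
cv2.imwrite('pics/w20c.png',cv2.resize(im[140:300,180:330,::-1],None,fx=3.5,fy=3.5,interpolation=cv2.INTER_CUBIC))
```

```text
t 35.9 pos [ 0.4754 -0.0918  0.1409] yaw 84.51 z [-0.002 -0.001 -1.   ] F [1.  0.1 0.8] g 14.1 q [-0.56  0.1   0.7   1.97 -0.07  1.1   1.64]
turn [-0.09  0.04  0.01] shift [-0.0002 -0.0003  0.0469]
[ 237  217   36   59 1492] [254.6 246.6] rect [254.5 246.   58.   35.   90. ]
(np.float64(252.97907113725356), np.float64(213.29677508008842)) (np.float64(228.84188834039207), np.float64(215.46350433512808)) (np.float64(277.23867371995493), np.float64(211.11905653381262)) (np.float64(250.5608539359224), np.float64(189.87707108430334))
```

View pics/w20c.png

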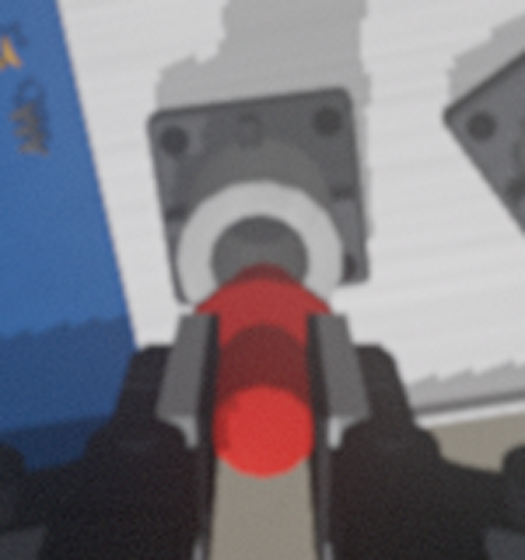

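Rim at crop centre (260,265) and plug right over it, about 1 mm off. Insert.

Call:
move_arm --pt "0 0 0 0.001 0.001 0.012 0.005" --pt "0 0 0 0.001 0.001 0.02 0.005" --pt "0 0 0 0.001 0.001 0.026 0.005" --pt "0 0 0 0.001 0.001 0.032 0.005" --pt "0 0 0 0.001 0.001 0.036 0.005" --pt "0 0 0 0.001 0.001 0.036 0.005"

```text
clock: 36.5
position: [0.4759, -0.0907, 0.104]
ee_rot: [0.74, 0.672, -0.001, -0.001]
ft_force: [-1.0, -0.9, -0.9]
grip_width: 0.168
```

No force: entering freely. Push home.

Call:
move_arm --pt "0 0 0 0 0 0.004 0.005" --pt "0 0 0 0 0 0.007 0.005" --pt "0 0 0 0 0 0.0095 0.005" --pt "0 0 0 0 0 0.011 0.005" --pt "0 0 0 0 0 0.0115 0.005"

```text
clock: 37.0
position: [0.4765, -0.0915, 0.0941]
ee_rot: [0.74, 0.672, -0.0, -0.0]
ft_force: [-10.1, -3.2, 24.3]
grip_width: 0.161
```

Home at 24 N, TCP 94 mm as predicted. Release, on to the second plug.

Call:
move_arm --pt "0 0 0 0 0 -0.001 0.03" --pt "0 0 0 0 0 -0.001 0.04" --pt "0 0 0 0 0 -0.001 0.04" --pt "0 0 0 0 0 -0.03 0.04" --pt "0 0 0 0 0 -0.08 0.04" --pt "0 0 0 0 0 -0.09 0.04" --pt "0 0 0 0 0 -0.09 0.04"

```text
clock: 37.7
position: [0.4776, -0.0904, 0.1846]
ee_rot: [0.74, 0.673, 0.001, 0.0]
ft_force: [-0.5, -0.4, -0.5]
grip_width: 0.466
```

Run:
```python
from h import *
im,p=shot('wrist','w21')
h=cv2.cvtColor(im,cv2.COLOR_RGB2HSV); blobs(cv2.inRange(h,(0,120,60),(7,255,255))|cv2.inRange(h,(172,120,60),(180,255,255)),60)
print(proj(p,[.476,-.091,.092]),proj(p,[.476,-.091,.116]))
go([.630,-.182,.11],84.5)
```

```text
[238 182  30  30 632] [252.4 196.1] rect [252.2 195.7  29.4  28.6  33.7]
[489 338  23  26 395] [502.4 347.7] rect [500.  350.5  25.   22.   90. ]
(np.float64(252.3994876970058), np.float64(196.43791149881565)) (np.float64(252.19273699463295), np.float64(204.51815157958873))
t 37.75 pos [ 0.4766 -0.0902  0.1829] yaw 84.56 z [-0.     0.001 -1.   ] F [-0.1  0.   0.1] g 40.1 q [-0.58  0.04  0.7   1.92 -0.03  1.19  1.61]
turn [-0.02 -0.04  0.06] shift [-0.0769  0.1614  0.0728]
```

Call:
move_arm --pt "0 0 0 -0.077 0.161 0.0 0.04" --pt "0 0 0 -0.077 0.161 0.0 0.04" --pt "0 0 0 -0.077 0.161 0.0 0.04" --pt "0 0 0 -0.077 0.161 0.0 0.04" --pt "0 0 0 -0.077 0.161 0.03 0.04" --pt "0 0 0 -0.077 0.161 0.07 0.04" --pt "0 0 0 -0.077 0.161 0.07 0.04" --pt "0 0 0 -0.077 0.161 0.07 0.04"

```text
clock: 38.55
position: [0.6283, -0.1826, 0.1118]
ee_rot: [0.74, 0.672, -0.002, -0.001]
ft_force: [0.9, 0.8, 0.1]
grip_width: 0.468
```

Run:
```python
from h import *
im,p=shot('wrist','w22'); go([.630,-.182,.042],84.5)
h=cv2.cvtColor(im,cv2.COLOR_RGB2HSV); blobs(cv2.inRange(h,(0,120,60),(7,255,255))|cv2.inRange(h,(172,120,60),(180,255,255)),60)
print(proj(p,[.630,-.182,.040]))
```

```text
t 38.6 pos [ 0.6293 -0.1829  0.1135] yaw 84.52 z [-0.001 -0.    -1.   ] F [-0.3 -0.5  0.2] g 39.8 q [-0.29  0.57  0.7   1.54 -0.38  1.18  1.96]
turn [-0.08  0.03  0.02] shift [0.001  0.0007 0.0715]
[237 193  34  36 907] [253.6 209.3] rect [253.5 208.5  32.5  32.5  45. ]
[239 238  32  38 886] [254.4 255.1] rect [255.7 254.9  36.3  31.2  59.7]
[240 279  31  40 885] [255.  297.2] rect [255.  298.5  39.   30.   90. ]
(np.float64(254.14782241892544), np.float64(207.42593076165758))
```

Call:
move_arm --pt "0 0 0 0.001 0.001 0.04 0.04" --pt "0 0 0 0.001 0.001 0.06 0.04" --pt "0 0 0 0.001 0.001 0.071 0.04" --pt "0 0 0 0.001 0.001 0.071 0.04" --pt "0 0 0 0.001 0.001 0.071 0.005" --pt "0 0 0 0.001 0.001 0.071 0.005" --pt "0 0 0 0.001 0.001 0.071 0.005" --pt "0 0 0 0.001 0.001 0.071 0.005" --pt "0 0 0 0.001 0.001 0.071 0.005"

```text
clock: 39.5
position: [0.6313, -0.1823, 0.0439]
ee_rot: [0.74, 0.673, 0.0, 0.001]
ft_force: [-1.7, 0.7, 7.5]
grip_width: 0.166
```

Call:
move_arm --pt "0 0 0 0 0 -0.02 0.005" --pt "0 0 0 0 0 -0.05 0.005" --pt "0 0 0 0 0 -0.1 0.005" --pt "0 0 0 0 0 -0.14 0.005" --pt "0 0 0 0 0 -0.14 0.005" --pt "0 0 0 0 0 -0.14 0.005"

```text
clock: 40.1
position: [0.631, -0.1819, 0.1834]
ee_rot: [0.74, 0.673, 0.001, 0.001]
ft_force: [0.1, 0.3, -1.1]
grip_width: 0.159
```

Run:
```python
from h import *
go([.4675,-.0035,.17],84.5)
```

```text
t 40.1 pos [ 0.631  -0.1819  0.1834] yaw 84.53 z [ 0.002 -0.    -1.   ] F [ 0.1  0.3 -1.1] g 13.6 q [-0.31  0.51  0.74  1.47 -0.35  1.3   1.93]
turn [ 0.09 -0.01  0.03] shift [ 0.162  -0.1798  0.0132]
```

Call:
move_arm --pt "0 0 0 0.162 -0.18 0.0 0.005" --pt "0 0 0 0.162 -0.18 0.0 0.005" --pt "0 0 0 0.162 -0.18 0.0 0.005" --pt "0 0 0 0.162 -0.18 0.0 0.005" --pt "0 0 0 0.162 -0.18 0.0 0.005" --pt "0 0 0 0.162 -0.18 0.02 0.005" --pt "0 0 0 0.162 -0.18 0.04 0.005" --pt "0 0 0 0.162 -0.18 0.04 0.005" --pt "0 0 0 0.162 -0.18 0.04 0.005"

```text
clock: 41.0
position: [0.4662, -0.0036, 0.1419]
ee_rot: [0.74, 0.672, -0.001, -0.001]
ft_force: [1.1, -0.0, 0.7]
grip_width: 0.166
```

```bash
cat >> h.py <<'E'
def rim(f,x,y):
    "compare the seen rim (bright ring at z=.088) with the expected; returns px extents of bright ring"
    im,p=shot('wrist',f); hs=cv2.cvtColor(im,cv2.COLOR_RGB2HSV)
    u0,v0=proj(p,[x,y,.088]); print('pred',round(u0,1),round(v0,1),'left/right/top',[tuple(np.round(proj(p,[x+a,y+b,.088]),1)) for a,b in((0,-.019),(0,.019),(-.019,0))])
    circ_=cv2.HoughCircles(cv2.medianBlur(cv2.cvtColor(im,cv2.COLOR_RGB2GRAY),3),cv2.HOUGH_GRADIENT,1,5,param1=100,param2=12,minRadius=21,maxRadius=28)
    for u,v,r in circ_[0]:
        if abs(u-u0)+abs(v-v0)<20: print('rim',u,v,r,onz(p,u,v,.088).round(4)[:2])
E
python3 - <<'E'
from h import *
rim('w23',.4675,-.0035); go([.4675,-.0035,.096],84.5)
E
```

```text
pred 253.5 214.0 left/right/top [(np.float64(229.5), np.float64(216.2)), (np.float64(277.5), np.float64(211.9)), (np.float64(251.1), np.float64(190.9))]
rim 254.5 212.5 22.9 [ 0.4663 -0.0026]
t 41.05 pos [ 0.4667 -0.0036  0.1424] yaw 84.5 z [-0.002 -0.001 -1.   ] F [ 0.3  1.1 -0. ] g 14.1 q [-0.79  0.04  0.73  2.01 -0.03  1.1   1.42]
turn [-0.09  0.04 -0.  ] shift [0.0002 0.0008 0.0464]
```

Call:
move_arm --pt "0 0 0 0.0005 0.0005 0.012 0.005" --pt "0 0 0 0.0005 0.0005 0.02 0.005" --pt "0 0 0 0.0005 0.0005 0.026 0.005" --pt "0 0 0 0.0005 0.0005 0.032 0.005" --pt "0 0 0 0.0005 0.0005 0.036 0.005" --pt "0 0 0 0.0005 0.0005 0.036 0.005"

```text
clock: 41.65
position: [0.4668, -0.0029, 0.1055]
ee_rot: [0.74, 0.673, -0.001, -0.001]
ft_force: [-0.5, 0.0, -0.4]
grip_width: 0.167
```

Call:
move_arm --pt "0 0 0 0 0 0.004 0.005" --pt "0 0 0 0 0 0.007 0.005" --pt "0 0 0 0 0 0.0095 0.005" --pt "0 0 0 0 0 0.011 0.005" --pt "0 0 0 0 0 0.0115 0.005"

```text
clock: 42.15
position: [0.4674, -0.003, 0.0957]
ee_rot: [0.74, 0.672, -0.0, -0.001]
ft_force: [-10.6, -2.6, 27.7]
grip_width: 0.163
```

Home again (27.7 N at 95.7 mm). Third plug.

Call:
move_arm --pt "0 0 0 0 0 -0.001 0.03" --pt "0 0 0 0 0 -0.001 0.04" --pt "0 0 0 0 0 -0.001 0.04" --pt "0 0 0 0 0 -0.03 0.04" --pt "0 0 0 0 0 -0.08 0.04" --pt "0 0 0 0 0 -0.09 0.04" --pt "0 0 0 0 0 -0.09 0.04"

```text
clock: 42.85
position: [0.4683, -0.0024, 0.186]
ee_rot: [0.74, 0.673, 0.001, 0.0]
ft_force: [-0.2, 0.3, -1.1]
grip_width: 0.47
```

Run:
```python
from h import *
im,p=shot('wrist','w24')
h=cv2.cvtColor(im,cv2.COLOR_RGB2HSV); blobs(cv2.inRange(h,(0,120,60),(7,255,255))|cv2.inRange(h,(172,120,60),(180,255,255)),60)
print(proj(p,[.467,-.003,.092]),proj(p,[.467,-.003,.116]))
go([.672,-.185,.11],84.5)
```

```text
[473  52  39  30 418] [490.7  72.6] rect [492.   66.5  29.   38.   90. ]
[239 181  29  30 619] [253.1 195.3] rect [253.  195.5  29.   28.   90. ]
[145 199  32  32 751] [160.  214.6] rect [159.3 213.6  28.   34.1  74.7]
[486 343  26  21 307] [502.  349.9] rect [498.5 353.   20.   25.   90. ]
[127 358  20  18 215] [135.2 364.3] rect [134.3 363.6  13.6  22.   54.5]
(np.float64(252.46377386824716), np.float64(196.30963721260284)) (np.float64(252.2850719280237), np.float64(204.31134587887527))
t 42.9 pos [ 0.4674 -0.0025  0.1844] yaw 84.55 z [-0.     0.001 -1.   ] F [-0.9 -0.2 -0.3] g 39.4 q [-0.81 -0.02  0.73  1.96  0.01  1.2   1.39]
turn [-0.03 -0.05  0.05] shift [-0.1623  0.2211  0.0741]
```

Call:
move_arm --pt "0 0 0 -0.162 0.221 0.0 0.04" --pt "0 0 0 -0.162 0.221 0.0 0.04" --pt "0 0 0 -0.162 0.221 0.0 0.04" --pt "0 0 0 -0.162 0.221 0.0 0.04" --pt "0 0 0 -0.162 0.221 0.0 0.04" --pt "0 0 0 -0.162 0.221 0.0 0.04" --pt "0 0 0 -0.162 0.221 0.04 0.04" --pt "0 0 0 -0.162 0.221 0.072 0.04" --pt "0 0 0 -0.162 0.221 0.072 0.04" --pt "0 0 0 -0.162 0.221 0.072 0.04"

```text
clock: 43.9
position: [0.6709, -0.1853, 0.1112]
ee_rot: [0.74, 0.672, -0.001, -0.001]
ft_force: [-0.3, -0.2, 1.1]
grip_width: 0.463
```

Run:
```python
from h import *
im,p=shot('wrist','w25'); go([.672,-.185,.043],84.5)
h=cv2.cvtColor(im,cv2.COLOR_RGB2HSV); blobs(cv2.inRange(h,(0,120,60),(7,255,255))|cv2.inRange(h,(172,120,60),(180,255,255)),60)
print(proj(p,[.672,-.185,.040]))
```

```text
t 43.95 pos [ 0.6718 -0.1855  0.1129] yaw 84.52 z [-0.001 -0.001 -1.   ] F [0.5 0.8 0.5] g 40.0 q [-0.29  0.68  0.76  1.42 -0.47  1.23  1.98]
turn [-0.06  0.04  0.02] shift [0.0006 0.0002 0.0699]
[236 192  34  36 908] [252.7 208.5] rect [252.8 207.8  33.2  32.5  45. ]
[238 237  32  40 912] [253.5 255.1] rect [251.9 255.5  31.4  37.8  25.2]
(np.float64(253.7210807563336), np.float64(206.88904665730547))
```

Call:
move_arm --pt "0 0 0 0 0.0005 0.04 0.04" --pt "0 0 0 0 0.0005 0.06 0.04" --pt "0 0 0 0 0.0005 0.07 0.04" --pt "0 0 0 0 0.0005 0.07 0.04" --pt "0 0 0 0 0.0005 0.07 0.005" --pt "0 0 0 0 0.0005 0.07 0.005" --pt "0 0 0 0 0.0005 0.07 0.005" --pt "0 0 0 0 0.0005 0.07 0.005" --pt "0 0 0 0 0.0005 0.07 0.005"

```text
clock: 44.85
position: [0.6731, -0.1857, 0.0445]
ee_rot: [0.74, 0.673, 0.0, 0.001]
ft_force: [-1.0, 1.2, 7.9]
grip_width: 0.161
```

Call:
move_arm --pt "0 0 0 0 0 -0.02 0.005" --pt "0 0 0 0 0 -0.05 0.005" --pt "0 0 0 0 0 -0.1 0.005" --pt "0 0 0 0 0 -0.15 0.005" --pt "0 0 0 0 0 -0.15 0.005" --pt "0 0 0 0 0 -0.15 0.005"

```text
clock: 45.45
position: [0.673, -0.1856, 0.1943]
ee_rot: [0.74, 0.673, 0.001, 0.001]
ft_force: [-0.1, 0.6, -1.1]
grip_width: 0.164
```

Run:
```python
from h import *
go([.459,.083,.18],84.5)
```

```text
t 45.45 pos [ 0.673  -0.1856  0.1943] yaw 84.53 z [ 0.002 -0.    -1.   ] F [-0.1  0.6 -1.1] g 14.0 q [-0.3   0.62  0.79  1.33 -0.43  1.37  1.95]
turn [0.12 0.01 0.03] shift [ 0.247  -0.2386  0.0138]
```

Call:
move_arm --pt "0 0 0 0.247 -0.238 0.0 0.005" --pt "0 0 0 0.247 -0.238 0.0 0.005" --pt "0 0 0 0.247 -0.238 0.0 0.005" --pt "0 0 0 0.247 -0.238 0.0 0.005" --pt "0 0 0 0.247 -0.238 0.0 0.005" --pt "0 0 0 0.247 -0.238 0.0 0.005" --pt "0 0 0 0.247 -0.238 0.0 0.005" --pt "0 0 0 0.247 -0.238 0.05 0.005" --pt "0 0 0 0.247 -0.238 0.05 0.005" --pt "0 0 0 0.247 -0.238 0.05 0.005"

```text
clock: 46.45
position: [0.4582, 0.0824, 0.1423]
ee_rot: [0.74, 0.672, -0.002, -0.0]
ft_force: [0.6, -0.4, 0.8]
grip_width: 0.169
```

Run:
```python
from h import *
rim('w26',.459,.083); go([.459,.083,.0965],84.5)
```

```text
pred 254.1 213.2 left/right/top [(np.float64(230.2), np.float64(215.3)), (np.float64(278.1), np.float64(211.0)), (np.float64(251.8), np.float64(190.0))]
rim 255.5 219.5 27.4 [0.4644 0.0836]
rim 256.5 214.5 23.0 [0.4603 0.0848]
t 46.5 pos [0.4593 0.0824 0.1432] yaw 84.44 z [-0.002 -0.001 -1.   ] F [ 0.9 -0.6  0. ] g 14.1 q [-1.05  0.04  0.8   2.01 -0.03  1.11  1.24]
turn [-0.09  0.09 -0.06] shift [ 0.0007 -0.0003  0.0467]
```

Call:
move_arm --pt "0 0 0 0.0015 0.0005 0.012 0.005" --pt "0 0 0 0.0015 0.0005 0.02 0.005" --pt "0 0 0 0.0015 0.0005 0.026 0.005" --pt "0 0 0 0.0015 0.0005 0.032 0.005" --pt "0 0 0 0.0015 0.0005 0.036 0.005" --pt "0 0 0 0.0015 0.0005 0.036 0.005"

```text
clock: 47.1
position: [0.4592, 0.0846, 0.106]
ee_rot: [0.74, 0.673, -0.001, -0.0]
ft_force: [0.0, 0.3, 0.1]
grip_width: 0.164
```

Call:
move_arm --pt "0 0 0 0 0 0.004 0.005" --pt "0 0 0 0 0 0.007 0.005" --pt "0 0 0 0 0 0.0095 0.005" --pt "0 0 0 0 0 0.011 0.005" --pt "0 0 0 0 0 0.0115 0.005"

```text
clock: 47.6
position: [0.4599, 0.0842, 0.0962]
ee_rot: [0.74, 0.672, -0.0, -0.001]
ft_force: [-9.1, -6.3, 27.1]
grip_width: 0.164
```

Call:
move_arm --pt "0 0 0 0 0 -0.001 0.03" --pt "0 0 0 0 0 -0.001 0.04" --pt "0 0 0 0 0 -0.001 0.04" --pt "0 0 0 0 0 -0.03 0.04" --pt "0 0 0 0 0 -0.08 0.04" --pt "0 0 0 0 0 -0.13 0.04" --pt "0 0 0 0 0 -0.18 0.04" --pt "0 0 0 -0.05 -0.04 -0.22 0.04" --pt "0 0 0 -0.08 -0.06 -0.24 0.04" --pt "0 0 0 -0.08 -0.06 -0.24 0.04"

```text
clock: 48.6
position: [0.3916, 0.0082, 0.3376]
ee_rot: [0.741, 0.672, 0.002, -0.001]
ft_force: [0.7, 0.9, -0.6]
grip_width: 0.465
```

Run:
```python
from h import *
st(); im,p=shot('wrist','w30'); s,_=shot('scene','sc30')
a=cv2.resize(s[100:330,115:325,::-1],(420,460),interpolation=cv2.INTER_CUBIC)
b=cv2.resize(im[40:300,150:450,::-1],(380,329)); b=cv2.copyMakeBorder(b,0,131,0,0,cv2.BORDER_CONSTANT)
cv2.imwrite('pics/fin.png',cv2.hconcat([a,b]))
```

```text
t 48.6 pos [0.3916 0.0082 0.3376] yaw 84.38 z [ 0.002  0.004 -1.   ] F [ 0.7  0.9 -0.6] g 39.7 q [-1.04 -0.4   0.67  1.86  0.24  1.6   1.07]
```

View pics/fin.png

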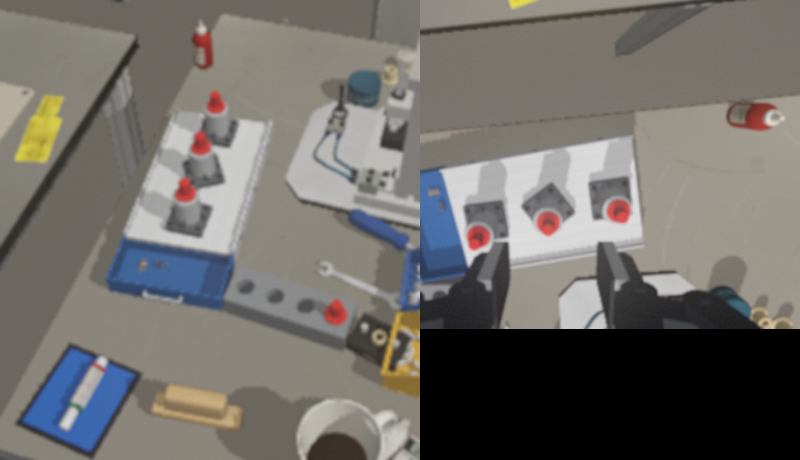

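Everything is in place: three plugged housings stand upright on the plate, both chips are in the pan, the gauge is on its pad, the scraper is standing, and one spare plug is in the rack. Handing in.

```bash
python3 -c "
from workcell import manip
print(manip.hand_in())"
```

```text
the job is handed in; nothing more can be done
None
```

The job is done and handed in at about 49 s on the robot's clock.

**What I did**
1. Moved the plug gauge onto its blue pad.
2. Swept both chips (only two were present) into the pan with one stroke of the scraper, then stood the scraper back on the bench, clear of the tray.
3. Stood the three housings present upright on the clean plate.
4. Pushed a red plug home in each housing. The fourth plug stayed in the rack.

**Last checks**
- **Final pictures:** the three plugged housings stand inside the plate's edges and the two chips are in the pan. The gauge is on its pad and the scraper is upright. The bottle and tin look undisturbed.
- **Plug seating:** each plug stopped at 24 to 28 N, within about 0.3 mm of the calculated height. I did not measure afterwards that the flanges lie flat on the rims.

**What did not go as planned**
- One housing was knocked aside during the run, so I measured it again before taking it.
- I let go of the scraper about 10 mm above the bench, because the arm had not settled when I read its height. It landed on its blade and stayed standing.

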